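# Close up the tool chest after the viewing

## Robot

A 6-joint arm with a two-finger parallel gripper is mounted at the origin on the work surface. World frame = base frame: x ahead of the robot, y to its left, z up, the work surface at z = 0. Lengths are in m, angles in rad, forces in N, time in s.
With the tool pointing down it reaches from about 0.375 to 0.975 m from the base axis. Payload 3.8 kg.
Tool frame: the origin (TCP) lies on the centre line of the jaws, within the pads' length; the fingertips stand 14 mm ahead of it and the grasp point (between the pads) lies 5 mm behind it; x points along the fingers, y is the direction in which the jaws open and shut, and the axes are right-handed (so a half turn about x gives the same grasp; the last joint's range is limited). The gripper opens to 85 mm and grips with 20 to 120 N. Pads are 22 mm wide; open, the fingers measure 114 mm over their backs; the gripper's body (76 mm by 85 mm) begins 54 mm behind the grasp point. The pads swing forward as they close: fully open they stand 13 mm farther back than shut.
Start: joints at [-1.163, 0.264, 1.604, -0, 1.274, -0.037], TCP at [0.29, -0.609, 0.212] pointing down, gripper open.
Joint ranges: [-2.63, 2.63], [-0.94, 2.18], [0.31, 2.57], [-1.31, 4.45], [0, 2.66], [-2.55, 2.55]. Speed limits (rad/s): [2.57, 2.57, 3.14, 3.14, 3.14, 3.14].

## Interface

Orientations are given as a rotation vector (axis times angle).
In Python, from workcell import bot gives the robot as it stands.
- The arm moves only by the shell command python3 -m creep 'ROWS' [FORCE]. ROWS is JSON, a list of rows, each an object with "grip": the finger opening in cm, from 0 to 8.54; "dp": the shift along the tool's x, y, z in cm, a list of three; "rotation": the turn, a rotation vector about the tool's x, y, z in rad, a list of three. A call has 1 to 5 rows; each row is the pose to reach, as a shift and turn from the pose commanded when the call began, along the tool's axes at that moment; what a row does not reach only later rows make up. A row lasts 1/12 s, in which the tool goes at most 41.7 mm and 7.16 degrees, less where a joint would pass 70% of its speed; a pose out of reach is approached as far as the arm can. A call with a gripper value outside its range is refused whole. The fingers move at their own pace and stop on an object; FORCE is the grip in N (left out, the last holds). Time passes only in rows, so rows that repeat a pose let the fingers close. It gives the time, the measured TCP pose, the force and the opening at its end, in the units of the state.
- bot.read_state(): the state, without advancing time (a new reading comes with each control period).
- bot.read_camera(name): name is "side" or "top"; returns (picture, depth): 420x560x3 uint8, red, green, blue; 420x560 float32, m along the optical axis (not along the pixel's ray), 0 where there is no reading.
- bot.get_calibration(name): a dict with "fx", "fy", "cx", "cy" (pixels), "dist" ([k1, k2, p1, p2, k3] as OpenCV has them; the pictures are not rectified), "rvec" (rotation vector, rad) and "tvec" (3), from world to camera coordinates, as OpenCV has them. Camera axes: x right, y down, z forward; pixel columns grow to the right and rows downward; lengths in m; the calibration is good to about 2 mm. A picture is of the moment at which its call begins. get_calibration takes no time and is no camera call.
- bot.finish_job(): hands the job in, once; it reports no verdict.
The state is a dict: "time": time; "q": joint angles; "joint_vel": joint speeds; "joint_torque": joint torques, N m; "tool_pos": TCP position; "tcp_rot": TCP orientation; "wrist_force": force on the tool from outside, world axes, zero at the start; "torque": the same for the moment, N m; "width": opening from 0.0 (shut) to 1.0 (fully open).
Only numpy, scipy, OpenCV 4.12 (cv2) and the standard library are available. Lean on these libraries where they do the work, as an engineer would, in place of code of your own. Each camera call takes 0.05 s, during which the arm holds its last target.

## Task

The tool chest was left standing open after the auction viewing. Using only your fingertips and taking hold of nothing, gently push its three drawers fully home, then swing the lid down until it is fully shut, without slamming anything; the lid goes last, because shutting it drops the locking bars behind the drawers. Leave the carry handle folded down on the lid and everything around the chest where it is.

Things in the scene. Friction and masses are not known exactly. Their poses are not given: they have to be found in the camera images.
- chest: red steel tool chest, fixed; 230 mm deep, 460 wide, body rim 180 mm above the table (206 with lid shut). Origin: centre of underside, on the table; x from the front into the chest (the way drawers are pushed), y left seen from the front, z up. Front face at x = -115 mm. Two small drawers above, a full-width one below, open till on top under the lid. Front faces the robot within 12 degrees
- drawer_left (a joint): opening of the upper left drawer (left as seen by the robot, +y), m: 0 = fully home, front flush with the chest; grows as it is drawn out towards the robot (starts 0.025 to 0.06). Slides with about 3 N of friction plus 12 N per m/s and stays where it is left. Front 218 mm wide, 81 to 132 mm above the table
- drawer_right (a joint): the same for the upper right drawer, same size and height
- drawer_wide (a joint): the same for the full-width lower drawer (starts 0.04 to 0.08; front 446 mm wide, 18 to 75 mm above the table)
- drawer_left_pull (a point): middle of the outer face of the upper left drawer's aluminium pull, a strip as wide as the drawer and 12 mm high along the top edge of its front, standing 14 mm out of the front; this point lies 126 mm above the table and moves with the drawer, and when the drawer is home it is 129 mm in front of the chest's centre.
- drawer_right_pull (a point): the same for the upper right drawer, 126 mm above the table
- drawer_wide_pull (a point): the same for the lower full-width drawer, 69 mm above the table
- lid: the lid: a red 26 mm high pan, 232 x 464 mm. Origin: middle of its underside, at rim height when shut; axes as the chest's when shut, then turned about the chest's y axis as the front edge rises (starts 0.4 to 0.65 rad open; 0 = shut, level on the rim). Hinge line 115 mm behind the chest's centre, 180 mm above the table. Friction stays hold it where it is left; 3 to 8 N down near the front edge moves it
- lid_front (a point): point on the lid's flat top sheet, in the middle of its width, 210 mm from the hinge and 22 mm behind the front edge: a good place to press; 206 mm above the table when the lid is shut. Axes: x towards the hinge along the lid, y left, z out of the lid's top
- lid_handle: folding carry handle in the middle of the lid's top. Origin on its pivots, 95 mm from the hinge and 8 mm above the sheet; the black grip, 84 mm long and 16 mm thick along the chest's y axis, lies flat 42 mm from the pivots towards the hinge. Leave it folded down
- spray_can: spray can, 65 mm diameter, 200 mm high, standing beside the chest's right end; origin at its underside. Leave alone.
- torch: hand torch standing on its head, 48 mm diameter, 160 mm high, beside the chest's left end; origin at its underside. Leave alone.
- padlock: brass padlock lying flat in front of the chest, 44 x 46 mm, 20 mm high, shackle reaching 52 mm from its centre; origin at its underside. Leave alone.
- screwdriver: screwdriver lying in front of the chest, 200 mm long and up to 26 mm high; origin under its middle. Leave alone.
- tape_roll: roll of tape lying flat, 100 mm diameter, 45 mm high; origin at its underside. Leave alone.
- wrench: open-ended wrench lying flat on the left, about 170 mm long and 8 mm high; origin under its middle. Leave alone.
- tape_measure: tape measure standing on edge on the right, 68 x 36 mm, 62 mm high; origin at its underside. Leave alone.

How it is judged:
By the outcome, as a careful person would: the job done as asked, in the order asked, and still so for the second after the job is handed in, with the robot touching nothing.
It also fails if it takes over 58 s, if anything falls off the work surface, if the arm or the gripper's body presses on something with over 40 N, if the wrist force passes 120 N, or if a joint passes its speed limit or range.

## Working session

There is one attempt and no reset: what is moved stays moved. The work goes in short steps, Python scripts to look and compute and a shell command to move; the robot and the scene stay as the last step left them, time stands still between calls to the robot, and variables do not carry over. Pictures are saved under pics/ and viewed, and the job is handed in when it is done.

```bash
ls; mkdir -p pics
python3 - <<'E'
from workcell import bot
import cv2
for n in("top","side"):
    p,d=bot.read_camera(n); cv2.imwrite(f"pics/{n}0.png",p[:,:,::-1])
    import numpy as np; np.save(f"pics/{n}0.npy",d)
    print(n,bot.get_calibration(n))
print(bot.read_state())
E
```

```text
pics
top {'fx': 481.66373317006787, 'fy': 481.66373317006787, 'cx': 277.9315532632702, 'cy': 211.0760190386307, 'dist': array([-0.00430362,  0.        ,  0.        ,  0.        ,  0.        ]), 'rvec': array([ 2.17093885, -2.1289876 ,  0.15925239]), 'tvec': array([-0.0805777 ,  0.57264991,  1.34461917])}
side {'fx': 387.26501095168913, 'fy': 387.26501095168913, 'cx': 277.1580703306697, 'cy': 202.45282832482582, 'dist': array([0.00422865, 0.        , 0.        , 0.        , 0.        ]), 'rvec': array([ 0.92768435, -2.34092043,  1.23136218]), 'tvec': array([0.37843891, 0.3545824 , 0.98962874])}
{'time': 0.1, 'q': array([-1.16289792e+00,  2.64718959e-01,  1.60527641e+00, -5.73864407e-05,
        1.27370280e+00, -3.68755896e-02]), 'joint_vel': array([ 0.00141553, -0.00162715, -0.00154686,  0.00053307, -0.00062602,
       -0.0020051 ]), 'joint_torque': array([ 1.50329065e-04, -5.16706467e+01, -3.68589807e+01, -1.01823787e-04,
        6.31393574e-03, -1.92720267e-05]), 'tool_pos': array([ 0.29012989, -0.60866724,  0.2109378 ]), 'tcp_rot': array([ 1.97523331,  0.44885822, -1.97612917]), 'wrist_force': array([ 0.88337597, -0.4917021 , -0.10477348]), 'torque': array([-0.03929196, -0.01968663,  0.02630227]), 'width': 0.9991809015948158}
```

View pics/top0.png

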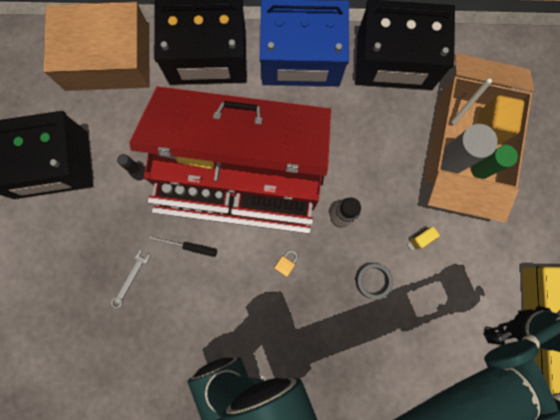

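View pics/side0.png

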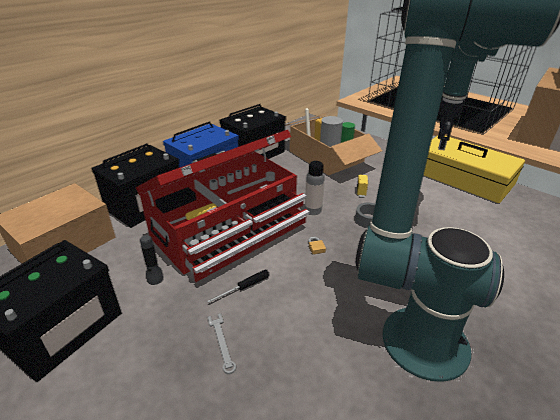

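```bash
cat > h.py <<'E'
import numpy as np, cv2
from workcell import bot
def cal(n):
    c=bot.get_calibration(n); K=np.array([[c['fx'],0,c['cx']],[0,c['fy'],c['cy']],[0,0,1.]])
    R=cv2.Rodrigues(np.array(c['rvec']))[0]; return K,np.array(c['dist']),R,np.array(c['tvec']).ravel()
def rays(n,uv):
    K,D,R,t=cal(n); u=cv2.undistortPoints(np.array(uv,float).reshape(-1,1,2),K,D).reshape(-1,2)
    return -R.T@t, np.c_[u,np.ones(len(u))]@R
def plane(n,uv,z):
    o,d=rays(n,uv); s=(z-o[2])/d[:,2]; return o+d*s[:,None]
def cloud(n,d):
    v,u=np.mgrid[:d.shape[0],:d.shape[1]]; o,r=rays(n,np.c_[u.ravel(),v.ravel()])
    P=o+r*d.reshape(-1,1); P[d.ravel()<=0]=np.nan; return P.reshape(*d.shape,3)
def proj(n,P):
    K,D,R,t=cal(n); return cv2.projectPoints(np.array(P,float).reshape(-1,3),cv2.Rodrigues(R)[0],t,K,D)[0].reshape(-1,2)
E
python3 - <<'E'
import cv2,numpy as np
from h import *
a=cv2.imread("pics/top0.png")[80:260,110:350]; cv2.imwrite("pics/t0z.png",cv2.resize(a,None,fx=3.3,fy=3.3,interpolation=cv2.INTER_CUBIC))
a=cv2.imread("pics/side0.png")[120:290,130:330]; cv2.imwrite("pics/s0z.png",cv2.resize(a,None,fx=3.5,fy=3.5,interpolation=cv2.INTER_CUBIC))
im=cv2.imread("pics/top0.png").astype(int); d=np.load("pics/top0.npy"); C=cloud("top",d)
b,g,r=im[...,0],im[...,1],im[...,2]
white=(b>150)&(g>150)&(r>150); 
for nm,zl,zh in(("up",.11,.14),("wide",.05,.085)):
    m=white&(C[...,2]>zl)&(C[...,2]<zh); m[:180]=0;m[240:]=0;m[:,:130]=0;m[:,330:]=0
    n,l,s,ce=cv2.connectedComponentsWithStats(m.astype(np.uint8),connectivity=8)
    for i in range(1,n):
        if s[i,4]>40:
            P=C[l==i]; (f)=np.polyfit(P[:,1],P[:,0],1); print(nm,s[i],P.mean(0),np.ptp(P,0),"yaw",np.arctan(f[0]))
red=(r>90)&(g<60)&(b<60)
m=red&(C[...,2]>.2); m[:85]=0;m[180:]=0;m[:,:120]=0;m[:,340:]=0
P=C[m]; A=np.c_[P[:,:2],np.ones(len(P))]
k=np.ones(len(P),bool)
for _ in range(8):
    c=np.linalg.lstsq(A[k],P[k,2],rcond=None)[0]; e=P[:,2]-A@c; k=abs(e)<.006
n_=np.array([-c[0],-c[1],1]);n_/=np.linalg.norm(n_)
print("lid plane",c,n_,"ang",np.arccos(n_[2]),"dir",np.arctan2(n_[1],n_[0]),k.sum(),len(P), P[k].mean(0),P[k].min(0),P[k].max(0))
E
```

```text
up [148 198  80  15 381] [0.57272782 0.17392349 0.13189387] [0.03456198 0.21454565 0.01491793] yaw 0.10987391273478307
up [232 210  80  14 386] [ 0.54617578 -0.05153814  0.13232306] [0.03232161 0.21269495 0.01373044] yaw 0.11073449221859677
wide [152 208 158  25 746] [0.54087883 0.0597504  0.07523734] [0.05949221 0.44245819 0.01653121] yaw 0.11031962897353584
lid plane [-0.66746333  0.07333241  0.76845555] [ 0.55412906 -0.06088067  0.8302015 ] ang 0.5913272839532856 dir -0.10942842908055325 10912 12010 [0.74492943 0.03934595 0.2741278 ] [ 0.63288402 -0.19978342  0.20009714] [0.87509557 0.2778496  0.33703997]
```

View pics/t0z.png

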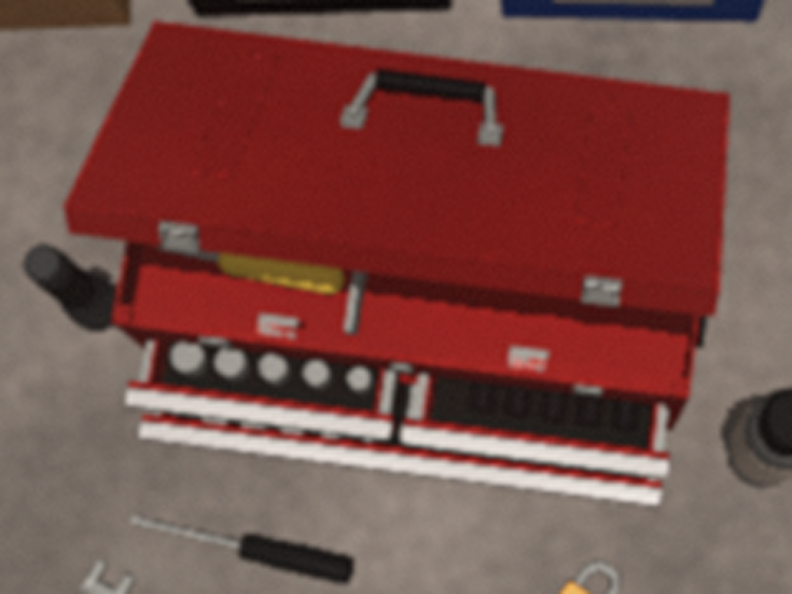

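View pics/s0z.png

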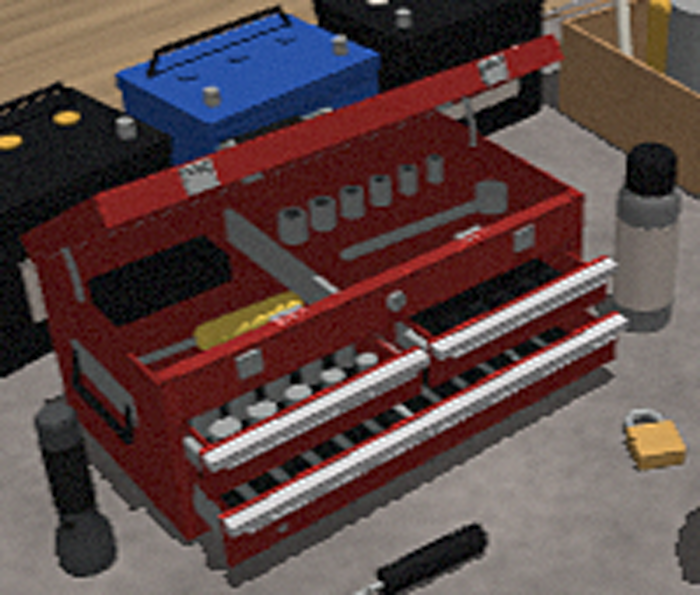

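```bash
cat >> h.py <<'E'
from scipy.spatial.transform import Rotation as Ro
PSI=-0.1102
ex=np.array([np.cos(PSI),np.sin(PSI),0]); ey=np.array([-np.sin(PSI),np.cos(PSI),0]); ez=np.array([0,0,1.])
def move(tp,tR=None,s=None):
    """shift (cm) in current tool axes and rotvec to reach tp with orientation tR (Rotation)"""
    s=s or bot.read_state(); R=Ro.from_rotvec(s['tcp_rot'])
    dp=R.inv().apply(np.array(tp)-s['tool_pos'])*100
    return dp.round(2), ((R.inv()*tR).as_rotvec().round(3) if tR is not None else None)
def tilt(th,ref=None):
    x=np.sin(th)*ex-np.cos(th)*ez
    s=bot.read_state(); y0=Ro.from_rotvec(s['tcp_rot']).apply([0,1,0])
    y=ey if y0@ey>0 else -ey
    return Ro.from_matrix(np.c_[x,y,np.cross(x,y)])
E
python3 - <<'E'
from h import *
R=Ro.from_rotvec(bot.read_state()['tcp_rot']); print(R.as_matrix().round(3))
c=np.array([-0.66746333,0.07333241,0.76845555]); n=np.array([-c[0],-c[1],1]); L=np.linalg.norm(n); n/=L
# hinge chest-frame coordinate
hx=(n@np.array([0,0,c[2]])-.026-n[2]*.18)/np.hypot(n[0],n[1]); print("hinge along ex",hx)
ctrx=hx-.115
# pulls
im=cv2.imread("pics/top0.png"); d=np.load("pics/top0.npy")
w=(im.min(2)>150)
C=cloud("top",d)
for nm,zl,zh,ztop in(("up",.11,.145,.132),("wide",.05,.09,.075)):
    m=w&(C[...,2]>zl)&(C[...,2]<zh); m[:180]=0;m[240:]=0;m[:,:130]=0;m[:,330:]=0
    k,l,s,_=cv2.connectedComponentsWithStats(m.astype(np.uint8))
    for i in range(1,k):
        if s[i,4]<=40: continue
        v,u=np.nonzero(l==i)
        # lower edge per column = face edge (top or bottom)
        cols=np.unique(u)[4:-4]; low=np.array([v[u==q].max() for q in cols])+.5; top=np.array([v[u==q].min() for q in cols])-.5
        P=plane("top",np.c_[u,v],ztop)
        Pl=plane("top",np.c_[cols,low],ztop-.006); Pt=plane("top",np.c_[cols,top],ztop)
        yy=P@ey
        print(nm,"y range",yy.min(),yy.max(),"face x",np.median(Pl@ex),"back x",np.median(Pt@ex), "opening", ctrx-.129-np.median(Pl@ex))
print("centre ex",ctrx)
E
```

```text
[[-0.001  0.43  -0.903]
 [ 0.002 -0.903 -0.43 ]
 [-1.    -0.002 -0.   ]]
hinge along ex 0.8297166416835722
up y range 0.12870883407975248 0.3441384774796821 face x 0.5444519789629931 back x 0.5565354130773684 opening 0.04126466272057905
up y range -0.09886213383544099 0.11579315771290993 face x 0.542746209326778 back x 0.5552059354257632 opening 0.04297043235679421
wide y range -0.09976755056678192 0.34458137902987807 face x 0.5250754950188897 back x 0.5376927720047089 opening 0.060641146664682455
centre ex 0.7147166416835722
```

Run:
```python
from h import *
d=np.load("pics/top0.npy"); C=cloud("top",d)
for nm,(u,v) in dict(can=(348,208),torch=(128,162),pad=(285,266),roll=(374,281)).items(): print(nm,C[v,u].round(3))
# anything tall within corridor
m=(C[...,2]>.1)&(C[...,0]<.5)&(C[...,1]<.1)&(C[...,0]>.2)
print(C[m].min(0),C[m].max(0))
T=tilt(np.radians(35))
for ax,y,z in((.40,.0,.25),(.485,.0085,.131)):
    p=ex*ax+ey*y+ez*z; print(p.round(3),move(p,T))
```

```text
can [ 0.563 -0.247  0.198]
torch [0.681 0.332 0.161]
pad [ 0.418 -0.093  0.019]
roll [ 0.38  -0.352  0.004]
[ 0.20001225 -0.83170631  0.1002607 ] [0.42946952 0.00260896 0.80817084]
[ 0.398 -0.044  0.25 ] (array([ -3.81, -46.36, -34.  ]), array([0.537, 0.595, 0.171]))
[ 0.483 -0.045  0.131] (array([  8.08, -42.58, -41.67]), array([0.537, 0.595, 0.171]))
```

```bash
python3 -m creep '[{"grip":0,"dp":[-0.6,-2.5,-1.5],"rotation":[0.05,0.05,0.015]},{"grip":0,"dp":[-1.2,-5.5,-4],"rotation":[0.1,0.11,0.03]},{"grip":0,"dp":[-2,-8.5,-6.2],"rotation":[0.15,0.17,0.045]},{"grip":0,"dp":[-2.8,-11.5,-8.4],"rotation":[0.2,0.22,0.06]},{"grip":0,"dp":[-3.8,-14.5,-10.6],"rotation":[0.25,0.28,0.08]}]'
cat > go.py <<'E'
import sys
from h import *
a,y,z,th=map(float,sys.argv[1:5]); s=bot.read_state()
print(s['time'],"chest-frame",(s['tool_pos']@ex).round(4),(s['tool_pos']@ey).round(4),s['tool_pos'][2].round(4),"F",s['wrist_force'].round(1),s['q'].round(2))
print(move(ex*a+ey*y+ez*z,tilt(np.radians(th)),s))
E
python3 go.py .42 .0085 .23 35
```

```text
time: 0.52
tool_pos: [0.3239, -0.431, 0.2494]
tcp_rot: [2.403, 0.184, -1.784]
wrist_force: [-0.1, -1.0, 0.9]
width: 0.301
0.5167 chest-frame 0.3693 -0.3928 0.2494 F [-0.1 -1.   0.9] [-1.16 -0.11  1.97  0.29  1.19  0.13]
(array([  5.1 , -36.98, -15.68]), array([0.284, 0.313, 0.091]))
```

```bash
python3 -m creep '[{"grip":0,"dp":[0.5,-3.7,-1.5],"rotation":[0.05,0.05,0.015]},{"grip":0,"dp":[1,-7.4,-3],"rotation":[0.1,0.11,0.03]},{"grip":0,"dp":[1.5,-11.1,-4.5],"rotation":[0.15,0.17,0.045]},{"grip":0,"dp":[2,-14.8,-6],"rotation":[0.2,0.22,0.06]},{"grip":0,"dp":[2.5,-18.5,-7.8],"rotation":[0.25,0.28,0.08]}]'
python3 go.py .42 .0085 .23 35
```

```text
time: 0.93
tool_pos: [0.3696, -0.2348, 0.2395]
tcp_rot: [-2.735, 0.113, 1.482]
wrist_force: [1.3, 1.1, 0.9]
width: 0.0
0.9333 chest-frame 0.3932 -0.1927 0.2395 F [1.3 1.1 0.9] [-1.   -0.57  2.38  0.53  1.01  0.44]
(array([  2.47, -20.03,  -2.38]), array([0.033, 0.033, 0.011]))
```

```bash
python3 go.py .47 .0085 .19 35;  python3 -m creep '[{"grip":0,"dp":[1,-4,0.2],"rotation":[0.03,0.03,0.01]},{"grip":0,"dp":[2,-8,0.4],"rotation":[0.03,0.03,0.01]},{"grip":0,"dp":[3,-12,0.5],"rotation":[0.03,0.03,0.01]},{"grip":0,"dp":[4,-16,0.5],"rotation":[0.03,0.03,0.01]},{"grip":0,"dp":[5,-20,0.5],"rotation":[0.03,0.03,0.01]}]'
python3 go.py .49 .0085 .131 35
```

```text
0.9333 chest-frame 0.3932 -0.1927 0.2395 F [1.3 1.1 0.9] [-1.   -0.57  2.38  0.53  1.01  0.44]
(array([  8.55, -19.91,  -4.38]), array([0.033, 0.033, 0.011]))
time: 1.35
tool_pos: [0.4014, -0.0621, 0.1972]
tcp_rot: [-2.738, 0.146, 1.438]
wrist_force: [0.2, -0.3, -0.2]
width: 0.001
1.35 chest-frame 0.4058 -0.0176 0.1972 F [ 0.2 -0.3 -0.2] [-0.33 -0.77  2.55  0.17  0.77  1.26]
(array([10.23, -2.59, -3.19]), array([0.006, 0.007, 0.   ]))
```

```bash
python3 -m creep '[{"grip":0,"dp":[2.5,-0.7,-0.8],"rotation":[0.006,0.007,0]},{"grip":0,"dp":[5,-1.4,-1.6],"rotation":[0.006,0.007,0]},{"grip":0,"dp":[7.5,-2.1,-2.4],"rotation":[0.006,0.007,0]},{"grip":0,"dp":[9.5,-2.5,-3],"rotation":[0.006,0.007,0]},{"grip":0,"dp":[10.2,-2.6,-3.2],"rotation":[0.006,0.007,0]}]'
python3 go.py .5687 .0085 .131 35
python3 - <<'E'
from h import *
p,_=bot.read_camera("side"); cv2.imwrite("pics/s1.png",cv2.resize(p[100:300,120:380,::-1],None,fx=3,fy=3))
E
```

```text
time: 1.77
tool_pos: [0.4882, -0.0456, 0.129]
tcp_rot: [-2.735, 0.147, 1.434]
wrist_force: [-0.9, -1.2, -0.4]
width: -0.001
1.7667 chest-frame 0.4902 0.0083 0.129 F [-0.9 -1.2 -0.4] [-0.17 -0.41  2.52  0.09  0.43  1.44]
(array([ 4.3 ,  0.01, -6.57]), array([0.002, 0.006, 0.002]))
```

View pics/s1.png

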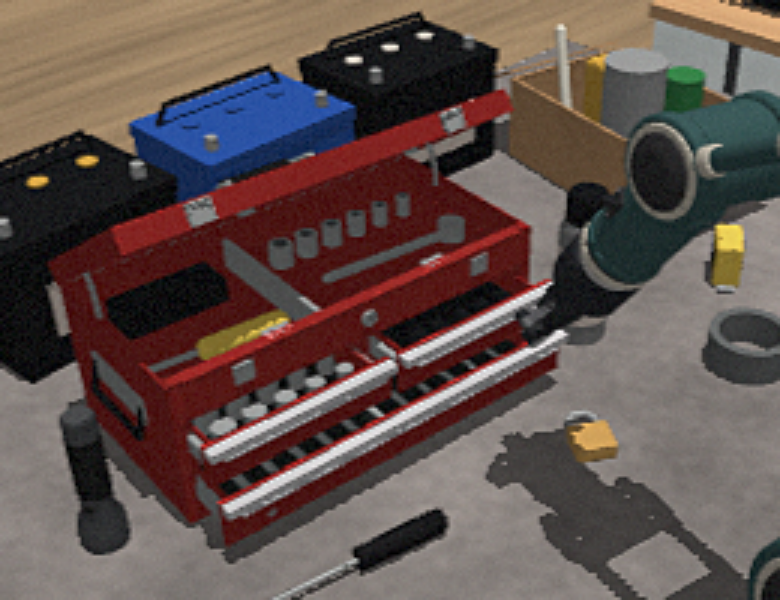

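```bash
python3 -m creep '[{"grip":0,"dp":[0.5,0,-0.95],"rotation":[0,0.006,0]},{"grip":0,"dp":[1,0,-1.75],"rotation":[0,0.006,0]},{"grip":0,"dp":[1.45,0,-2.4],"rotation":[0,0.006,0]},{"grip":0,"dp":[1.75,0,-2.85],"rotation":[0,0.006,0]},{"grip":0,"dp":[2,0,-3.2],"rotation":[0,0.006,0]}]'
python3 go.py .5687 .0085 .131 35
```

```text
time: 2.23
tool_pos: [0.5263, -0.0518, 0.1345]
tcp_rot: [-2.742, 0.152, 1.419]
wrist_force: [0.3, 0.4, 0.1]
width: -0.002
2.2333 chest-frame 0.5288 0.0064 0.1345 F [0.3 0.4 0.1] [-0.17 -0.32  2.46  0.09  0.39  1.44]
(array([ 2.59, -0.21, -3.06]), array([-0.   , -0.005, -0.   ]))
```

```bash
python3 -m creep '[{"grip":0,"dp":[0.45,-0.1,-0.25]},{"grip":0,"dp":[0.8,-0.2,-0.55]},{"grip":0,"dp":[1.1,-0.2,-0.95]},{"grip":0,"dp":[1.4,-0.2,-1.35]},{"grip":0,"dp":[1.7,-0.2,-1.8]}]'
python3 go.py .5687 .0085 .131 35
```

```text
2.2333 chest-frame 0.5288 0.0064 0.1345 F [0.3 0.4 0.1] [-0.17 -0.32  2.46  0.09  0.39  1.44]
(array([ 2.59, -0.21, -3.06]), array([-0.   , -0.005, -0.   ]))validation failed for argument at $[0]...
```

Every row needs a rotation.

```bash
python3 -m creep '[{"grip":0,"dp":[0.45,-0.1,-0.25],"rotation":[0,0,0]},{"grip":0,"dp":[0.8,-0.2,-0.55],"rotation":[0,0,0]},{"grip":0,"dp":[1.1,-0.2,-0.95],"rotation":[0,0,0]},{"grip":0,"dp":[1.4,-0.2,-1.35],"rotation":[0,0,0]},{"grip":0,"dp":[1.7,-0.2,-1.8],"rotation":[0,0,0]}]'
python3 go.py .5687 .0085 .131 35
```

```text
time: 2.65
tool_pos: [0.5507, -0.0519, 0.13]
tcp_rot: [-2.741, 0.151, 1.42]
wrist_force: [-1.5, 0.2, 0.9]
width: -0.001
2.65 chest-frame 0.5531 0.009 0.13 F [-1.5  0.2  0.9] [-0.16 -0.25  2.42  0.08  0.36  1.46]
(array([ 0.82,  0.05, -1.33]), array([ 0.   , -0.004,  0.   ]))
```

```bash
cat > look.py <<'E'
import sys
from h import *
for n,(a,b,c,e) in dict(side=(100,300,120,380),top=(80,280,110,370)).items():
    if n not in sys.argv[2:]: continue
    p,d=bot.read_camera(n); cv2.imwrite(f"pics/{n}_{sys.argv[1]}.png",cv2.resize(p[a:b,c:e,::-1],None,fx=3,fy=3,interpolation=cv2.INTER_CUBIC)); np.save(f"pics/{n}_{sys.argv[1]}.npy",d); cv2.imwrite(f"pics/{n}_{sys.argv[1]}_full.png",p[...,::-1])
E
python3 look.py 2 side top
```

```text
(no output)
```

View pics/side_2.png

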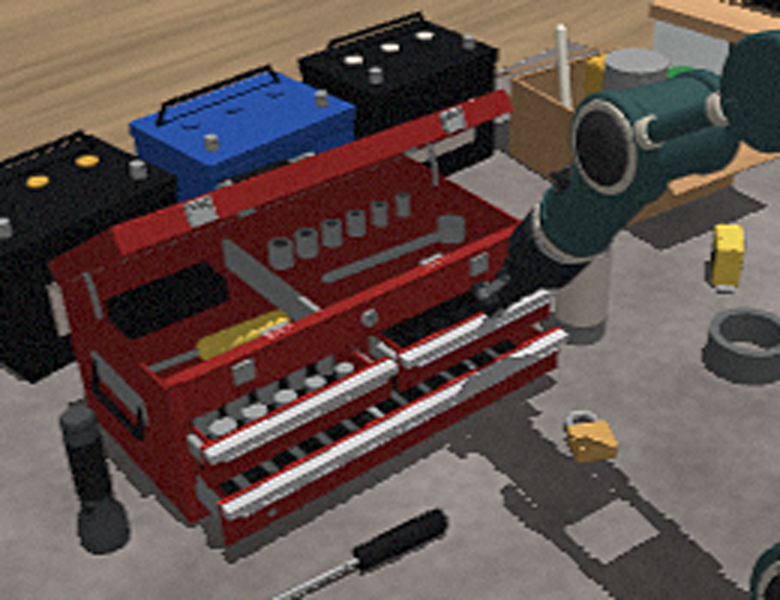

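View pics/top_2.png

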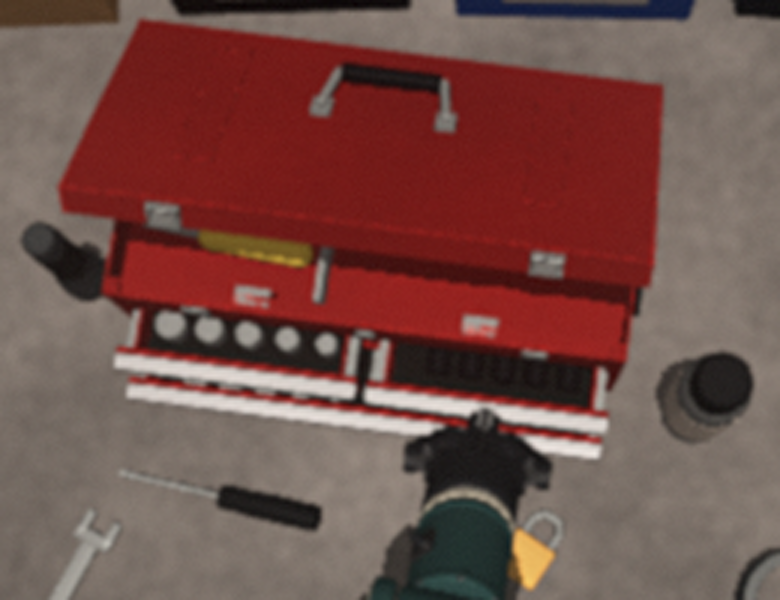

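```bash
cat >> h.py <<'E'
def pulls(tag):
    im=cv2.imread(f"pics/top_{tag}_full.png"); d=np.load(f"pics/top_{tag}.npy"); w=(im.min(2)>150); C=cloud("top",d)
    for nm,zl,zh,zt in(("up",.11,.145,.132),("wide",.05,.09,.075)):
        m=w&(C[...,2]>zl)&(C[...,2]<zh); m[:165]=0;m[240:]=0;m[:,:130]=0;m[:,330:]=0
        k,l,s,_=cv2.connectedComponentsWithStats(m.astype(np.uint8))
        for i in range(1,k):
            if s[i,4]<=40: continue
            v,u=np.nonzero(l==i); cols=np.unique(u)[4:-4]; low=np.array([v[u==q].max() for q in cols])+.5
            Pl=plane("top",np.c_[cols,low],zt-.006)
            print(nm,"y",(Pl@ey).min().round(3),(Pl@ey).max().round(3),"face",np.percentile(Pl@ex,[10,50,90]).round(4))
E
cp pics/top0.png pics/top_0_full.png; cp pics/top0.npy pics/top_0.npy
python3 -c "
from h import *
pulls('0');pulls('2')"
```

```text
up y 0.14 0.334 face [0.5433 0.5445 0.5455]
up y -0.089 0.104 face [0.5417 0.5427 0.5438]
wide y -0.089 0.333 face [0.5239 0.5251 0.5262]
up y 0.14 0.334 face [0.5434 0.5445 0.5456]
up y -0.089 0.104 face [0.5417 0.543  0.5478]
wide y 0.064 0.333 face [0.524  0.5252 0.5263]
wide y -0.089 -0.044 face [0.5238 0.5249 0.526 ]
```

Run:
```python
from h import *
for n in("top","side"):
    print(n,"proj TCP/tip",proj(n,[bot.read_state()['tool_pos'],bot.read_state()['tool_pos']+.014*Ro.from_rotvec(bot.read_state()['tcp_rot']).apply([1,0,0])]))
im=cv2.imread("pics/top_2_full.png"); d=np.load("pics/top_2.npy"); C=cloud("top",d)
for v in range(208,236,2):
    print(v,[(round(float(C[v,u]@ex),3),round(float(C[v,u,2]),3)) for u in (268,271,273)])
a=im[190:250,230:320]; cv2.imwrite("pics/z2.png",cv2.resize(a,None,fx=8,fy=8,interpolation=cv2.INTER_NEAREST))
im=cv2.imread("pics/side_2_full.png"); a=im[165:240,240:330]; cv2.imwrite("pics/z2s.png",cv2.resize(a,None,fx=8,fy=8,interpolation=cv2.INTER_NEAREST))
```

```text
top proj TCP/tip [[271.52398809 214.56711113]
 [271.93953802 212.20544207]]
side proj TCP/tip [[280.81510587 205.5135425 ]
 [279.15513494 207.28768087]]
208 [(0.576, 0.091), (0.578, 0.088), (0.578, 0.091)]
210 [(0.571, 0.09), (0.571, 0.095), (0.572, 0.093)]
212 [(0.559, 0.132), (0.561, 0.131), (0.566, 0.093)]
214 [(0.554, 0.133), (0.555, 0.133), (0.556, 0.132)]
216 [(0.548, 0.135), (0.547, 0.153), (0.55, 0.132)]
218 [(0.54, 0.16), (0.54, 0.167), (0.541, 0.162)]
220 [(0.533, 0.17), (0.534, 0.171), (0.535, 0.171)]
222 [(0.525, 0.192), (0.527, 0.186), (0.53, 0.17)]
224 [(0.52, 0.199), (0.521, 0.191), (0.522, 0.193)]
226 [(0.513, 0.209), (0.515, 0.205), (0.514, 0.219)]
228 [(0.511, 0.181), (0.509, 0.212), (0.509, 0.223)]
230 [(0.503, 0.217), (0.503, 0.219), (0.503, 0.23)]
232 [(0.491, 0.281), (0.493, 0.277), (0.494, 0.273)]
234 [(0.486, 0.294), (0.487, 0.284), (0.488, 0.284)]
```

View pics/z2.png

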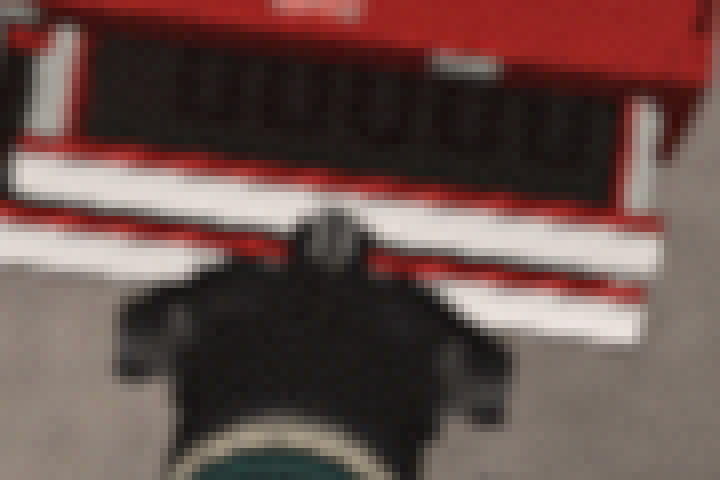

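View pics/z2s.png

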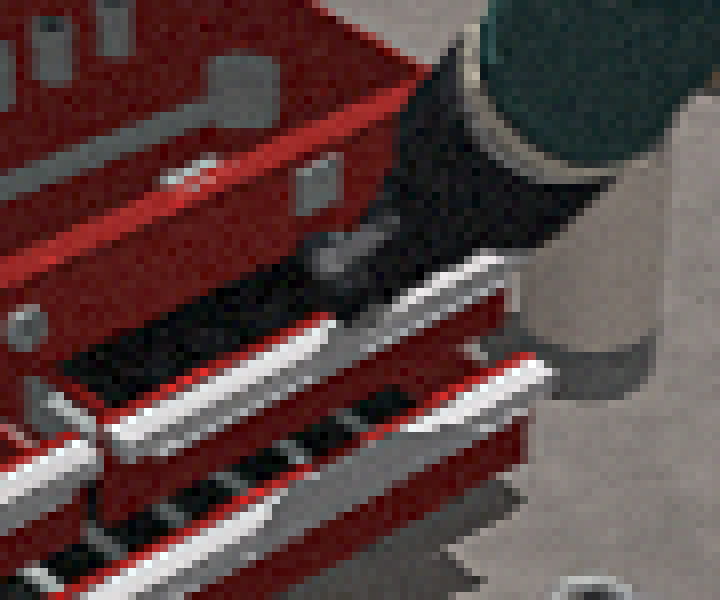

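```bash
python3 -m creep '[{"grip":0,"dp":[-0.85,0,1.25],"rotation":[0,0,0]},{"grip":0,"dp":[-1.7,0,2.5],"rotation":[0,0,0]},{"grip":0,"dp":[-1.15,0,2.9],"rotation":[0,0,0]},{"grip":0,"dp":[-0.3,0,3.5],"rotation":[0,0,0]},{"grip":0,"dp":[-0.05,0,3.65],"rotation":[0,0,0]}]'
python3 go.py .5687 .0085 .109 35; python3 look.py 3 side top
python3 - <<'E'
import cv2
im=cv2.imread("pics/side_3_full.png"); a=im[165:240,240:330]; b=cv2.resize(a,None,fx=6,fy=6,interpolation=cv2.INTER_NEAREST)
im=cv2.imread("pics/top_3_full.png"); a=im[190:250,230:275];c=cv2.resize(a,(338,450),interpolation=cv2.INTER_NEAREST)
import numpy as np; cv2.imwrite("pics/z3s.png",b);cv2.imwrite("pics/z3t.png",c)
E
```

```text
time: 3.17
tool_pos: [0.5197, -0.0484, 0.108]
tcp_rot: [-2.74, 0.151, 1.422]
wrist_force: [-0.8, -0.4, -0.7]
width: -0.002
3.1667 chest-frame 0.5218 0.009 0.108 F [-0.8 -0.4 -0.7] [-0.16 -0.29  2.49  0.09  0.33  1.44]
(array([ 2.61,  0.05, -3.89]), array([ 0.   , -0.002,  0.   ]))
```

View pics/z3s.png

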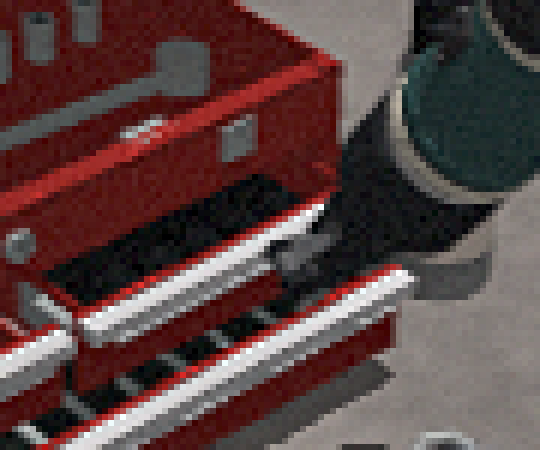

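View pics/z3t.png

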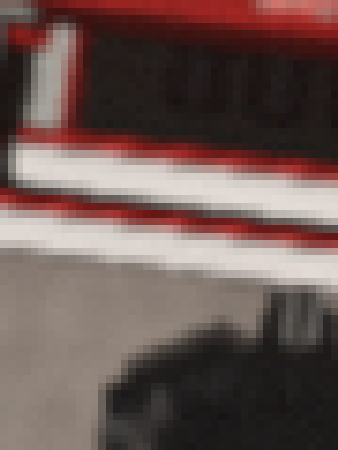

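```bash
python3 - <<'E'
from h import *
C=cloud("top",np.load("pics/top_3.npy")); im=cv2.imread("pics/top_3_full.png")
for v in range(218,242,2): print(v,[(round(float(C[v,u]@ex),3),round(float(C[v,u,2]),3),int(im[v,u].mean())) for u in (266,268,270,272)])
print(proj("top",bot.read_state()['tool_pos']))
E
python3 -m creep '[{"grip":0,"dp":[0.25,0,-0.4],"rotation":[0,0,0]},{"grip":0,"dp":[0.55,0,-0.8],"rotation":[0,0,0]},{"grip":0,"dp":[0.85,0,-1.2],"rotation":[0,0,0]},{"grip":0,"dp":[1.1,0,-1.6],"rotation":[0,0,0]},{"grip":0,"dp":[1.4,0,-2],"rotation":[0,0,0]}]'
python3 go.py .5687 .0085 .109 35
```

```text
218 [(0.543, 0.129, 180), (0.543, 0.132, 186), (0.544, 0.134, 195), (0.544, 0.136, 206)]
220 [(0.549, 0.038, 53), (0.551, 0.025, 54), (0.552, 0.022, 60), (0.541, 0.121, 73)]
222 [(0.538, 0.076, 157), (0.539, 0.076, 141), (0.54, 0.074, 100), (0.541, 0.073, 89)]
224 [(0.532, 0.08, 214), (0.534, 0.073, 210), (0.535, 0.073, 206), (0.535, 0.077, 207)]
226 [(0.527, 0.081, 203), (0.528, 0.073, 215), (0.529, 0.073, 217), (0.53, 0.074, 217)]
228 [(0.529, 0.003, 95), (0.523, 0.065, 111), (0.524, 0.072, 100), (0.524, 0.077, 135)]
230 [(0.524, -0.005, 51), (0.511, 0.138, 81), (0.511, 0.138, 57), (0.512, 0.138, 89)]
232 [(0.504, 0.139, 36), (0.504, 0.148, 88), (0.505, 0.146, 62), (0.507, 0.133, 72)]
234 [(0.498, 0.149, 34), (0.498, 0.157, 86), (0.499, 0.152, 75), (0.501, 0.145, 68)]
236 [(0.491, 0.172, 26), (0.493, 0.162, 44), (0.493, 0.164, 49), (0.494, 0.165, 34)]
238 [(0.485, 0.18, 26), (0.488, 0.155, 28), (0.487, 0.174, 28), (0.488, 0.171, 27)]
240 [(0.479, 0.195, 26), (0.483, 0.153, 30), (0.48, 0.193, 27), (0.481, 0.191, 27)]
[[270.04966115 227.11100147]]
time: 3.68
tool_pos: [0.5459, -0.0514, 0.1103]
tcp_rot: [-2.742, 0.151, 1.419]
wrist_force: [0.1, 0.1, -0.1]
width: -0.003
3.6833 chest-frame 0.5483 0.0089 0.1103 F [ 0.1  0.1 -0.1] [-0.16 -0.23  2.44  0.09  0.31  1.45]
(array([ 1.28,  0.04, -1.6 ]), array([ 0.   , -0.005,  0.   ]))
```

```bash
python3 look.py 4 side top
python3 - <<'E'
from h import *
s=bot.read_state();R=Ro.from_rotvec(s['tcp_rot']); print(R.as_matrix().round(3))
for n,(v0,v1,u0,u1) in dict(side=(150,240,230,350),top=(180,260,220,320)).items():
    im=cv2.imread(f"pics/{n}_4_full.png"); f=6
    b=cv2.resize(im[v0:v1,u0:u1],None,fx=f,fy=f,interpolation=cv2.INTER_NEAREST)
    for a,col in((-.1,(255,255,0)),(-.054,(255,255,0)),(0,(0,255,0)),(.014,(0,255,255))):
        q=(proj(n,s['tool_pos']+R.apply([a,0,0]))[0]-[u0,v0]+.5)*f; cv2.circle(b,tuple(int(x) for x in q),4,col,-1)
    cv2.imwrite(f"pics/z4{n}.png",b)
im=cv2.imread("pics/side0.png"); b=cv2.resize(im[80:170,400:520],None,fx=6,fy=6,interpolation=cv2.INTER_NEAREST)
p0=np.array([.29012989,-.60866724,.2109378])
for a,col in((.1,(255,255,0)),(.054,(255,255,0)),(0,(0,255,0)),(-.014,(0,255,255))):
    q=(proj("side",p0+[0,0,a])[0]-[400,80]+.5)*6; cv2.circle(b,tuple(int(x) for x in q),4,col,-1)
cv2.imwrite("pics/z4start.png",b)
pulls('4')
E
```

```text
[[ 0.574 -0.11  -0.812]
 [-0.063 -0.994  0.089]
 [-0.817  0.    -0.577]]
up y 0.14 0.334 face [0.5434 0.5445 0.5455]
up y -0.089 0.104 face [0.5421 0.5431 0.5442]
wide y 0.036 0.333 face [0.524  0.5252 0.5263]
wide y -0.089 -0.018 face [0.5239 0.5254 0.5284]
```

View pics/z4side.png

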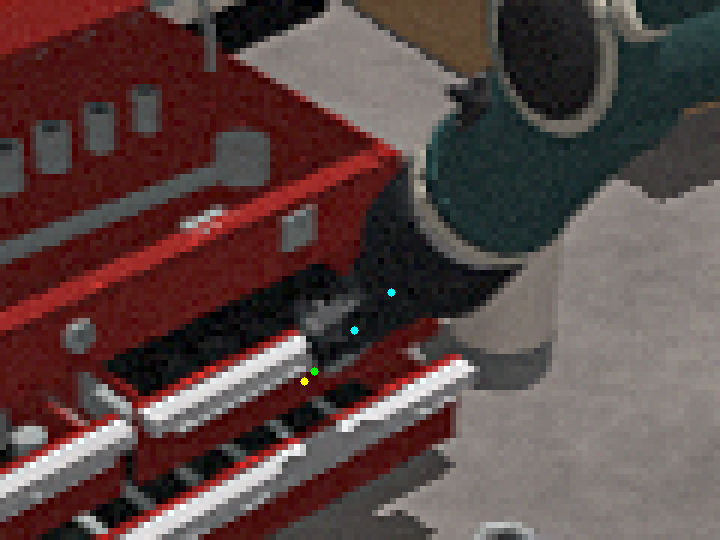

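View pics/z4top.png

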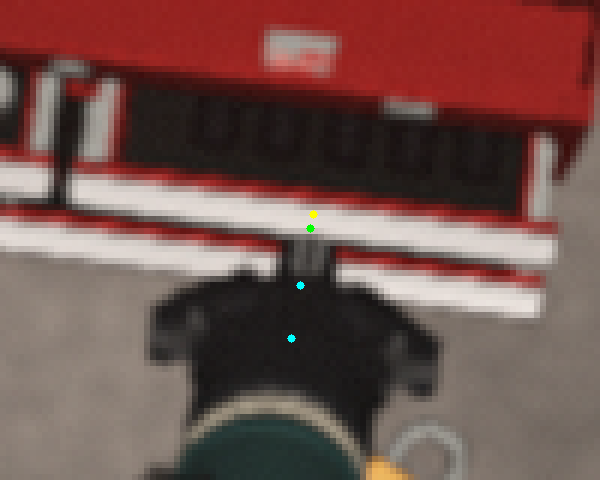

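View pics/z4start.png

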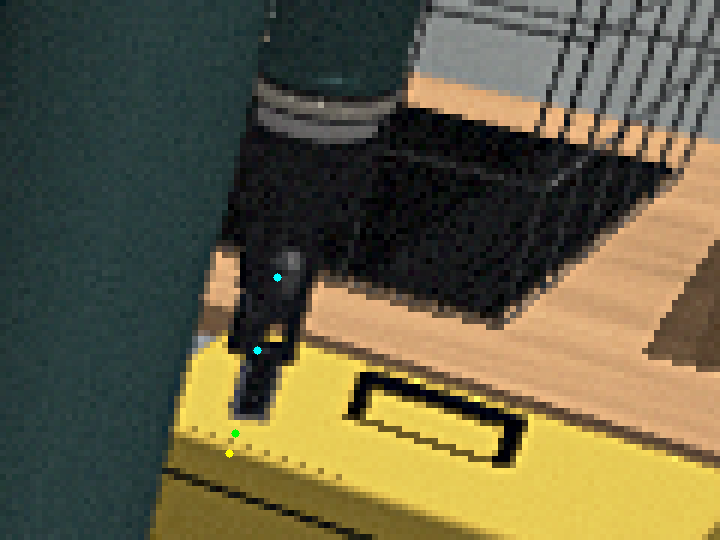

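```bash
python3 -m creep '[{"grip":0,"dp":[0.25,0,-0.3],"rotation":[0,0,0]},{"grip":0,"dp":[0.5,0,-0.65],"rotation":[0,0,0]},{"grip":0,"dp":[0.75,0,-1],"rotation":[0,0,0]},{"grip":0,"dp":[1,0,-1.35],"rotation":[0,0,0]},{"grip":0,"dp":[1.25,0,-1.7],"rotation":[0,0,0]}]'
python3 go.py .5987 .0085 .109 35; python3 look.py 5 top; python3 -c "
from h import *
pulls('5')"
```

```text
time: 4.2
tool_pos: [0.566, -0.0536, 0.1091]
tcp_rot: [-2.741, 0.151, 1.421]
wrist_force: [-3.0, 0.5, 1.9]
width: 0.001
4.2 chest-frame 0.5684 0.009 0.1091 F [-3.   0.5  1.9] [-0.16 -0.18  2.41  0.09  0.3   1.45]
(array([ 1.76,  0.05, -2.47]), array([ 0.   , -0.004,  0.   ]))
up y 0.14 0.334 face [0.5434 0.5445 0.5455]
up y -0.089 0.104 face [0.5616 0.5626 0.5637]
wide y 0.081 0.333 face [0.5241 0.5252 0.5263]
wide y -0.089 -0.067 face [0.5238 0.5246 0.5258]
```

View pics/top_5.png

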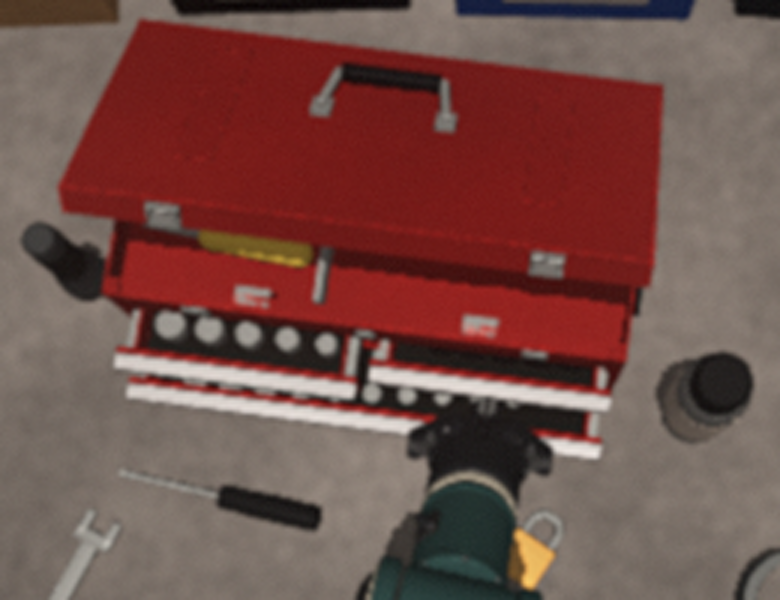

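```bash
python3 -m creep '[{"grip":0,"dp":[0.25,0,-0.35],"rotation":[0,0,0]},{"grip":0,"dp":[0.5,0,-0.7],"rotation":[0,0,0]},{"grip":0,"dp":[0.75,0,-1.05],"rotation":[0,0,0]},{"grip":0,"dp":[0.95,0,-1.35],"rotation":[0,0,0]},{"grip":0,"dp":[1.1,0,-1.6],"rotation":[0,0,0]}]'
python3 go.py .5915 .0085 .109 35
```

```text
time: 4.67
tool_pos: [0.5853, -0.0558, 0.1093]
tcp_rot: [-2.741, 0.151, 1.421]
wrist_force: [-3.3, -0.7, 2.2]
width: -0.001
4.6667 chest-frame 0.5879 0.009 0.1093 F [-3.3 -0.7  2.2] [-0.15 -0.14  2.37  0.09  0.29  1.45]
(array([ 0.23,  0.05, -0.28]), array([ 0.   , -0.004,  0.   ]))
```

Creep the last few mm at 1 mm/row.

```bash
python3 -m creep '[{"grip":0,"dp":[0.06,0,-0.1],"rotation":[0,0,0]},{"grip":0,"dp":[0.12,0,-0.18],"rotation":[0,0,0]},{"grip":0,"dp":[0.17,0,-0.25],"rotation":[0,0,0]},{"grip":0,"dp":[0.23,0,-0.33],"rotation":[0,0,0]},{"grip":0,"dp":[0.28,0,-0.4],"rotation":[0,0,0]}]'
python3 go.py .5915 .0085 .109 35; python3 look.py 6 top side; python3 -c "
from h import *
pulls('6')"
```

```text
time: 5.08
tool_pos: [0.5897, -0.0562, 0.1093]
tcp_rot: [-2.741, 0.151, 1.421]
wrist_force: [-3.3, -0.8, 1.2]
width: 0.001
5.0833 chest-frame 0.5923 0.009 0.1093 F [-3.3 -0.8  1.2] [-0.15 -0.13  2.36  0.08  0.29  1.45]
(array([-0.02,  0.05,  0.08]), array([ 0.   , -0.004,  0.   ]))
up y -0.089 0.105 face [0.5857 0.5868 0.5879]
up y 0.14 0.334 face [0.5434 0.5445 0.5455]
wide y 0.083 0.333 face [0.524  0.5252 0.5263]
wide y -0.089 -0.05 face [0.5237 0.5249 0.5258]
```

View pics/side_6.png

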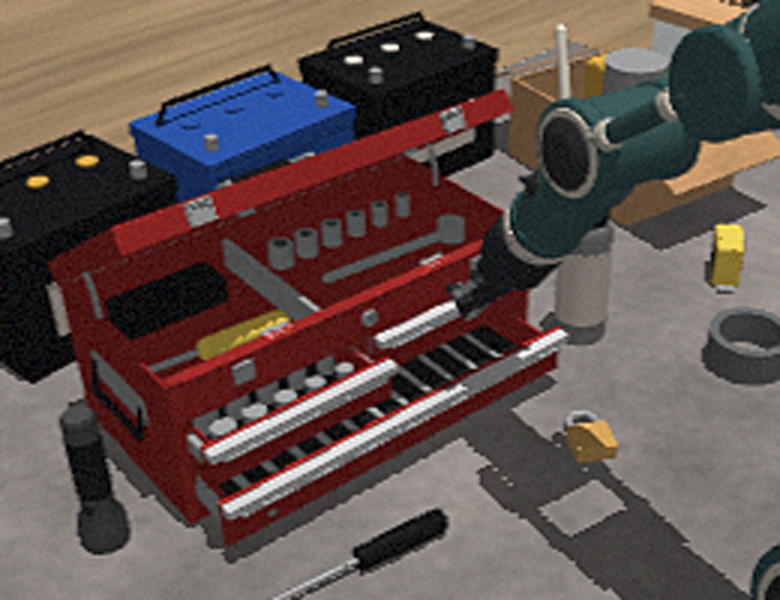

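```bash
python3 -m creep '[{"grip":0,"dp":[0.06,0,-0.08],"rotation":[0,0,0]},{"grip":0,"dp":[0.12,0,-0.16],"rotation":[0,0,0]},{"grip":0,"dp":[0.17,0,-0.25],"rotation":[0,0,0]},{"grip":0,"dp":[0.17,0,-0.25],"rotation":[0,0,0]}]'
python3 go.py .5945 .0085 .109 35
```

```text
time: 5.52
tool_pos: [0.5902, -0.0562, 0.1088]
tcp_rot: [-2.738, 0.15, 1.427]
wrist_force: [-28.1, 0.9, 20.7]
width: -0.001
5.5167 chest-frame 0.5928 0.009 0.1088 F [-28.1   0.9  20.7] [-0.15 -0.12  2.36  0.08  0.3   1.46]
(array([ 0.08,  0.05, -0.15]), array([0.001, 0.001, 0.   ]))
```

```bash
python3 -m creep '[{"grip":0,"dp":[-0.9,0,1.2],"rotation":[0,0,0]},{"grip":0,"dp":[-2.5,0,3.6],"rotation":[0,0,0]},{"grip":0,"dp":[-4.5,0,6.4],"rotation":[0,0,0]},{"grip":0,"dp":[-5.1,-3.5,7.4],"rotation":[0,0,0]},{"grip":0,"dp":[-5.1,-7.5,7.4],"rotation":[0,0,0]}]'
python3 go.py .52 .2365 .109 35
```

```text
time: 5.93
tool_pos: [0.5087, -0.0026, 0.1076]
tcp_rot: [-2.737, 0.156, 1.423]
wrist_force: [0.7, -0.7, 0.5]
width: 0.001
5.9333 chest-frame 0.5059 0.0533 0.1076 F [ 0.7 -0.7  0.5] [-0.01 -0.32  2.51 -0.17  0.35  1.82]
(array([  0.67, -18.32,  -1.17]), array([-0.003, -0.001, -0.002]))
```

```bash
python3 -m creep '[{"grip":0,"dp":[0,-3,0],"rotation":[0,0,0]},{"grip":0,"dp":[0,-6,0],"rotation":[0,0,0]},{"grip":0,"dp":[0,-9,0],"rotation":[0,0,0]},{"grip":0,"dp":[0,-12,0],"rotation":[0,0,0]},{"grip":0,"dp":[0,-15,0],"rotation":[0,0,0]}]'
python3 go.py .54 .2365 .109 35
```

```text
time: 6.35
tool_pos: [0.528, 0.1439, 0.1129]
tcp_rot: [-2.737, 0.119, 1.447]
wrist_force: [0.5, -0.3, 0.7]
width: -0.003
6.35 chest-frame 0.5089 0.2011 0.1129 F [ 0.5 -0.3  0.7] [ 0.4  -0.18  2.4  -0.62  0.46  2.55]
(array([ 2.12, -3.47, -2.4 ]), array([0.017, 0.012, 0.014]))
```

```bash
python3 -m creep '[{"grip":0,"dp":[0.1,0,0],"rotation":[-0.1,0,0]},{"grip":0,"dp":[0.2,-1,0],"rotation":[-0.2,0,0]},{"grip":0,"dp":[0.3,-2,0],"rotation":[-0.3,0,0]},{"grip":0,"dp":[0.4,-3,-0.1],"rotation":[-0.4,0,0]},{"grip":0,"dp":[0.5,-3.5,-0.2],"rotation":[-0.5,0,0]}]'
python3 go.py .54 .2365 .109 35
```

```text
time: 6.77
tool_pos: [0.5372, 0.1773, 0.1114]
tcp_rot: [2.417, 0.215, -1.293]
wrist_force: [0.4, -0.1, -0.2]
width: 0.0
6.7667 chest-frame 0.5145 0.2353 0.1114 F [ 0.4 -0.1 -0.2] [ 0.47 -0.13  2.35 -0.68  0.49  2.17]
(array([ 1.64,  0.88, -1.77]), array([0.51 , 0.007, 0.017]))
```

```bash
cat >> go.py <<'E'
R=Ro.from_rotvec(s['tcp_rot']).inv(); print("fwd",R.apply(ex).round(3),"left",R.apply(ey).round(3),"up",R.apply(ez).round(3),"tilt",np.degrees(np.arcsin(R.inv().apply([1,0,0])@ex)).round(1))
E
python3 go.py .5465 .2365 .109 35;python3 look.py 7 top side; python3 -c "
from h import *
pulls('7')"
```

```text
6.7667 chest-frame 0.5145 0.2353 0.1114 F [ 0.4 -0.1 -0.2] [ 0.47 -0.13  2.35 -0.68  0.49  2.17]
(array([ 2.01,  1.15, -2.24]), array([0.51 , 0.007, 0.017]))
fwd [ 0.564  0.411 -0.716] left [ 0.015 -0.872 -0.489] up [-0.826  0.265 -0.498] tilt 34.3
up y -0.089 0.105 face [0.5857 0.5867 0.5878]
up y 0.14 0.334 face [0.5434 0.5445 0.5455]
wide y -0.089 0.333 face [0.5239 0.5251 0.5262]
```

View pics/side_7.png

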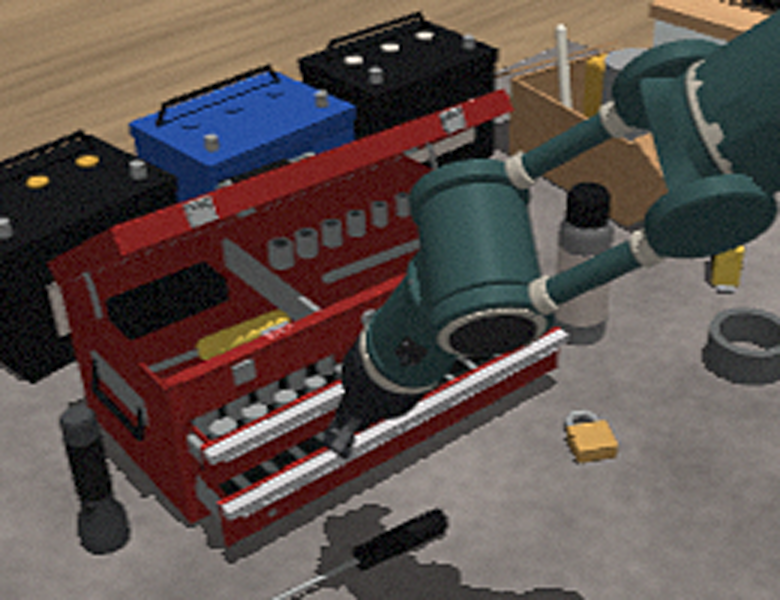

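```bash
python3 -m creep '[{"grip":0,"dp":[0.45,0.25,-0.45],"rotation":[0,0,0]},{"grip":0,"dp":[0.95,0.6,-1.0],"rotation":[0,0,0]},{"grip":0,"dp":[1.4,0.85,-1.5],"rotation":[0,0,0]},{"grip":0,"dp":[1.7,1.05,-1.85],"rotation":[0,0,0]},{"grip":0,"dp":[1.95,1.25,-2.2],"rotation":[0,0,0]}]'
python3 go.py .57 .2365 .109 35
```

```text
time: 7.28
tool_pos: [0.5688, 0.1711, 0.1086]
tcp_rot: [2.419, 0.208, -1.299]
wrist_force: [0.6, 0.7, -0.8]
width: -0.001
7.2833 chest-frame 0.5465 0.2326 0.1086 F [ 0.6  0.7 -0.8] [ 0.42 -0.07  2.31 -0.67  0.46  2.14]
(array([ 1.29,  0.62, -1.9 ]), array([0.504, 0.01 , 0.014]))
fwd [ 0.563  0.405 -0.721] left [ 0.011 -0.876 -0.483] up [-0.827  0.264 -0.497] tilt 34.2
```

```bash
python3 -m creep '[{"grip":0,"dp":[0.25,0.15,-0.3],"rotation":[0,0,0]},{"grip":0,"dp":[0.5,0.35,-0.65],"rotation":[0,0,0]},{"grip":0,"dp":[0.75,0.55,-1.0],"rotation":[0,0,0]},{"grip":0,"dp":[1.05,0.75,-1.35],"rotation":[0,0,0]},{"grip":0,"dp":[1.3,0.95,-1.7],"rotation":[0,0,0]}]'
python3 go.py .59 .2365 .109 35;python3 look.py 8 top side; python3 -c "
from h import *
pulls('8')"
```

```text
time: 7.7
tool_pos: [0.5912, 0.1688, 0.1084]
tcp_rot: [2.418, 0.209, -1.3]
wrist_force: [-3.6, -1.9, 0.4]
width: 0.0
7.7 chest-frame 0.569 0.2327 0.1084 F [-3.6 -1.9  0.4] [ 0.39 -0.03  2.27 -0.65  0.44  2.1 ]
(array([ 1.13,  0.54, -1.72]), array([0.505, 0.011, 0.014]))
fwd [ 0.562  0.406 -0.721] left [ 0.011 -0.875 -0.484] up [-0.827  0.264 -0.496] tilt 34.2
up y 0.14 0.334 face [0.5647 0.5657 0.5669]
up y -0.089 0.105 face [0.5857 0.5867 0.5878]
wide y 0.299 0.333 face [0.5242 0.5255 0.5264]
wide y -0.089 0.183 face [0.5238 0.525  0.5261]
```

```bash
python3 -m creep '[{"grip":0,"dp":[0.25,0.18,-0.32],"rotation":[0,0,0]},{"grip":0,"dp":[0.5,0.36,-0.65],"rotation":[0,0,0]},{"grip":0,"dp":[0.73,0.53,-0.94],"rotation":[0,0,0]},{"grip":0,"dp":[0.9,0.65,-1.15],"rotation":[0,0,0]},{"grip":0,"dp":[1.0,0.72,-1.3],"rotation":[0,0,0]}]'
python3 go.py .59 .2365 .109 35;python3 look.py 9 top; python3 -c "
from h import *
pulls('9')"
```

```text
time: 8.22
tool_pos: [0.6093, 0.1671, 0.1087]
tcp_rot: [2.418, 0.209, -1.299]
wrist_force: [-2.9, -0.6, 0.5]
width: 0.001
8.2167 chest-frame 0.5872 0.2331 0.1087 F [-2.9 -0.6  0.5] [ 0.37  0.    2.24 -0.64  0.43  2.07]
(array([ 0.14, -0.17, -0.38]), array([0.505, 0.01 , 0.015]))
fwd [ 0.562  0.406 -0.72 ] left [ 0.012 -0.875 -0.484] up [-0.827  0.264 -0.497] tilt 34.2
up y 0.14 0.335 face [0.5816 0.5827 0.5838]
up y -0.089 0.105 face [0.5857 0.5867 0.5878]
wide y 0.316 0.333 face [0.5242 0.5251 0.5262]
wide y -0.089 0.188 face [0.5238 0.5249 0.526 ]
```

```bash
python3 -m creep '[{"grip":0,"dp":[0.06,0.04,-0.07],"rotation":[0,0,0]},{"grip":0,"dp":[0.11,0.08,-0.14],"rotation":[0,0,0]},{"grip":0,"dp":[0.17,0.12,-0.22],"rotation":[0,0,0]},{"grip":0,"dp":[0.23,0.16,-0.29],"rotation":[0,0,0]},{"grip":0,"dp":[0.26,0.18,-0.33],"rotation":[0,0,0]}]'
python3 go.py .59 .2365 .109 35
```

```text
time: 8.68
tool_pos: [0.6135, 0.1668, 0.1088]
tcp_rot: [2.418, 0.209, -1.299]
wrist_force: [-3.9, -0.3, 0.6]
width: 0.003
8.6833 chest-frame 0.5914 0.2332 0.1088 F [-3.9 -0.3  0.6] [ 0.37  0.01  2.23 -0.64  0.43  2.06]
(array([-0.09, -0.34, -0.07]), array([0.505, 0.01 , 0.015]))
fwd [ 0.562  0.406 -0.72 ] left [ 0.012 -0.875 -0.484] up [-0.827  0.264 -0.497] tilt 34.2
```

```bash
python3 -m creep '[{"grip":0,"dp":[0.06,0.04,-0.07],"rotation":[0,0,0]},{"grip":0,"dp":[0.11,0.08,-0.14],"rotation":[0,0,0]},{"grip":0,"dp":[0.11,0.08,-0.14],"rotation":[0,0,0]}]'
python3 go.py .59 .2365 .109 35
```

```text
time: 8.93
tool_pos: [0.6141, 0.1664, 0.1083]
tcp_rot: [2.417, 0.209, -1.301]
wrist_force: [-15.4, 0.8, 6.8]
width: -0.001
8.9333 chest-frame 0.5921 0.233 0.1083 F [-15.4   0.8   6.8] [ 0.37  0.01  2.23 -0.64  0.43  2.06]
(array([-0.17, -0.38, -0.06]), array([0.505, 0.012, 0.014]))
fwd [ 0.561  0.406 -0.721] left [ 0.011 -0.875 -0.484] up [-0.828  0.264 -0.495] tilt 34.1
```

```bash
python3 -m creep '[{"grip":0,"dp":[-0.9,-0.6,1.1],"rotation":[0,0,0]},{"grip":0,"dp":[-2.5,-1.8,3.2],"rotation":[0,0,0]},{"grip":0,"dp":[-4.3,-3.1,5.5],"rotation":[0,0,0]},{"grip":0,"dp":[-5.3,-2.8,7.3],"rotation":[0,0,0]},{"grip":0,"dp":[-5.3,-0.2,8.8],"rotation":[0,0,0]}]'
python3 go.py .495 .1225 .056 20
```

```text
time: 9.35
tool_pos: [0.5165, 0.1392, 0.1092]
tcp_rot: [2.418, 0.218, -1.293]
wrist_force: [0.2, -1.2, 0.5]
width: -0.002
9.35 chest-frame 0.498 0.1951 0.1092 F [ 0.2 -1.2  0.5] [ 0.39 -0.21  2.42 -0.62  0.46  2.06]
(array([4.09, 4.82, 6.42]), array([ 0.51 , -0.25 , -0.047]))
fwd [ 0.564  0.412 -0.716] left [ 0.018 -0.873 -0.488] up [-0.825  0.263 -0.5  ] tilt 34.4
```

```bash
python3 -m creep '[{"grip":0,"dp":[0,2,1.1],"rotation":[0.1,-0.05,-0.01]},{"grip":0,"dp":[0,4.5,2.5],"rotation":[0.2,-0.1,-0.02]},{"grip":0,"dp":[0.8,6,4.2],"rotation":[0.3,-0.15,-0.03]},{"grip":0,"dp":[2.5,5.4,5.3],"rotation":[0.4,-0.2,-0.04]},{"grip":0,"dp":[4,4.8,6.4],"rotation":[0.51,-0.25,-0.05]}]'
python3 go.py .495 .1225 .054 20; python3 look.py 10 top side; python3 -c "
from h import *
pulls('10')"
```

```text
time: 9.77
tool_pos: [0.5083, 0.0633, 0.0583]
tcp_rot: [-2.511, 0.151, 1.756]
wrist_force: [0.2, 0.6, -0.2]
width: 0.002
9.7667 chest-frame 0.4982 0.1188 0.0583 F [ 0.2  0.6 -0.2] [ 0.14 -0.09  2.35 -0.16  0.55  1.95]
(array([ 0.29, -0.36,  0.46]), array([-0.013, -0.001, -0.   ]))
fwd [ 0.343 -0.013 -0.939] left [-0.    -1.     0.013] up [-0.939 -0.004 -0.343] tilt 20.1
up y 0.14 0.332 face [0.5859 0.587  0.588 ]
up y -0.089 0.105 face [0.5857 0.5867 0.5878]
wide y -0.089 0.333 face [0.5239 0.5251 0.5262]
```

View pics/side_10.png

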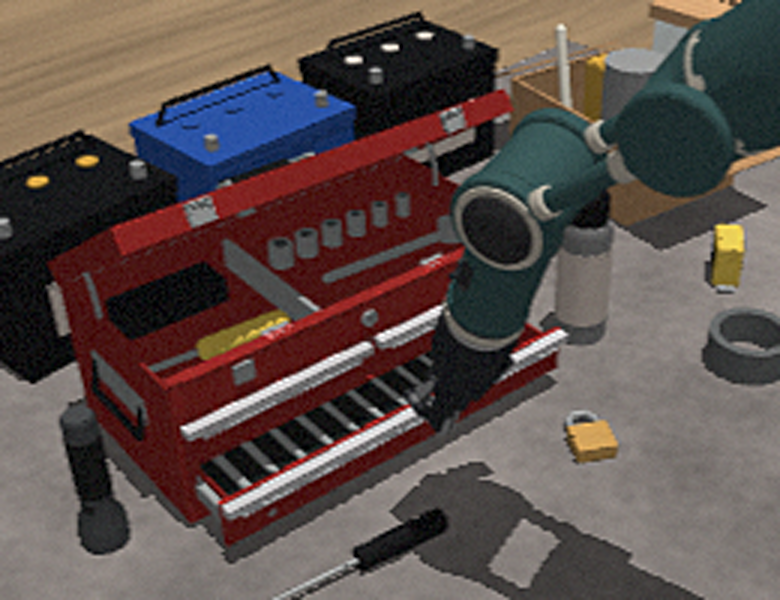

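View pics/top_10.png

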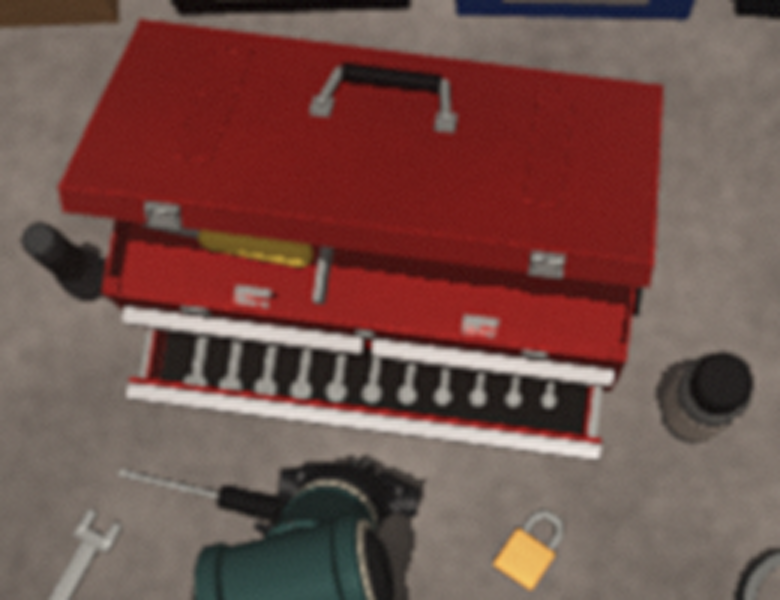

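```bash
python3 -m creep '[{"grip":0,"dp":[0.7,-0.1,0.1],"rotation":[0,0,0]},{"grip":0,"dp":[1.0,-0.3,-0.4],"rotation":[0,0,0]},{"grip":0,"dp":[1.2,-0.4,-0.9],"rotation":[0,0,0]},{"grip":0,"dp":[1.35,-0.4,-1.35],"rotation":[0,0,0]},{"grip":0,"dp":[1.5,-0.4,-1.8],"rotation":[0,0,0]}]'
python3 go.py .545 .1225 .05 20
```

```text
time: 10.28
tool_pos: [0.5289, 0.0662, 0.0491]
tcp_rot: [-2.515, 0.143, 1.763]
wrist_force: [0.2, 0.6, 0.0]
width: 0.0
10.2833 chest-frame 0.5184 0.1239 0.0491 F [0.2 0.6 0. ] [ 0.14 -0.03  2.31 -0.17  0.53  1.95]
(array([ 0.82,  0.13, -2.53]), array([-0.004,  0.001, -0.001]))
fwd [ 0.341 -0.004 -0.94 ] left [-0.001 -1.     0.004] up [-0.94  -0.001 -0.341] tilt 19.9
```

```bash
python3 -m creep '[{"grip":0,"dp":[0.15,0,-0.4],"rotation":[0,0,0]},{"grip":0,"dp":[0.3,0,-0.85],"rotation":[0,0,0]},{"grip":0,"dp":[0.45,0,-1.3],"rotation":[0,0,0]},{"grip":0,"dp":[0.65,0,-1.8],"rotation":[0,0,0]},{"grip":0,"dp":[0.8,0,-2.3],"rotation":[0,0,0]}]'
python3 go.py .575 .1225 .05 20; python3 look.py 11 top side; python3 -c "
from h import *
pulls('11')"
```

```text
time: 10.7
tool_pos: [0.552, 0.0628, 0.0482]
tcp_rot: [-2.512, 0.146, 1.766]
wrist_force: [-4.2, 3.3, 1.0]
width: -0.002
10.7 chest-frame 0.5417 0.1231 0.0482 F [-4.2  3.3  1. ] [ 0.12  0.01  2.27 -0.16  0.53  1.93]
(array([ 0.96,  0.04, -3.19]), array([-0.006,  0.004, -0.001]))
fwd [ 0.338 -0.006 -0.941] left [-0.001 -1.     0.006] up [-0.941 -0.001 -0.338] tilt 19.8
up y 0.14 0.332 face [0.5859 0.587  0.5881]
up y -0.089 0.105 face [0.5857 0.5868 0.5879]
wide y -0.09 0.334 face [0.5429 0.544  0.5452]
```

View pics/side_11.png

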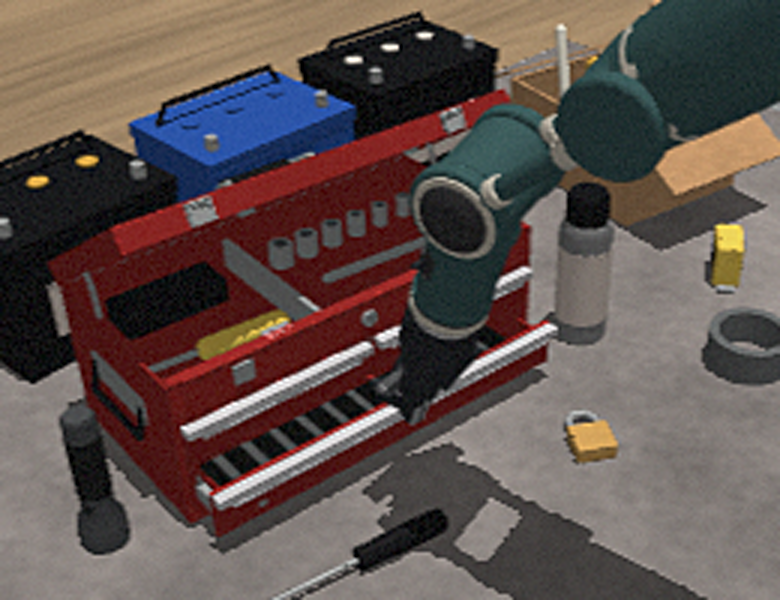

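```bash
python3 go.py .525 .1225 .056 45
```

```text
10.8 chest-frame 0.5428 0.123 0.0486 F [-0.  -0.5  0.1] [ 0.12  0.01  2.27 -0.16  0.53  1.93]
(array([-1.3 ,  0.06,  1.42]), array([-0.006,  0.439, -0.003]))
fwd [ 0.34  -0.006 -0.94 ] left [-0.001 -1.     0.006] up [-0.94  -0.001 -0.34 ] tilt 19.9
```

```bash
python3 -m creep '[{"grip":0,"dp":[-0.9,0,1.5],"rotation":[0,0.04,0]},{"grip":0,"dp":[-1.5,0,1.9],"rotation":[0,0.14,0]},{"grip":0,"dp":[-1.5,0,1.9],"rotation":[0,0.24,0]},{"grip":0,"dp":[-1.5,0,1.9],"rotation":[0,0.34,0]},{"grip":0,"dp":[-1.4,0,1.8],"rotation":[0,0.44,0]}]'
python3 go.py .54 .1225 .054 45
```

```text
time: 11.22
tool_pos: [0.5235, 0.0467, 0.0814]
tcp_rot: [-2.811, 0.091, 1.278]
wrist_force: [-0.2, -1.5, 0.9]
width: 0.004
11.2167 chest-frame 0.5152 0.1039 0.0814 F [-0.2 -1.5  0.9] [ 0.12 -0.24  2.57 -0.83  0.15  2.55]
(array([ 3.77, -1.7 , -0.09]), array([0.009, 0.069, 0.041]))
fwd [ 0.656  0.035 -0.754] left [ 0.04  -0.999 -0.011] up [-0.754 -0.024 -0.657] tilt 41.0
```

```bash
python3 go.py .515 .1225 .06 28
```

```text
11.2167 chest-frame 0.5152 0.1039 0.0814 F [-0.2 -1.5  0.9] [ 0.12 -0.24  2.57 -0.83  0.15  2.55]
(array([ 1.68, -1.8 ,  1.4 ]), array([ 0.015, -0.227,  0.039]))
fwd [ 0.656  0.035 -0.754] left [ 0.04  -0.999 -0.011] up [-0.754 -0.024 -0.657] tilt 41.0
```

```bash
python3 -m creep '[{"grip":0,"dp":[0,-0.5,0],"rotation":[0,-0.06,0.01]},{"grip":0,"dp":[0,-1,0],"rotation":[0,-0.12,0.02]},{"grip":0,"dp":[0.2,-1.5,0.3],"rotation":[0,-0.18,0.03]},{"grip":0,"dp":[0.5,-1.8,0.6],"rotation":[0,-0.23,0.04]},{"grip":0,"dp":[0.5,-1.8,0.6],"rotation":[0,-0.23,0.04]}]'
python3 go.py .53 .1225 .052 30
```

```text
time: 11.63
tool_pos: [0.5272, 0.0637, 0.0769]
tcp_rot: [-2.645, 0.147, 1.592]
wrist_force: [-0.1, -0.3, 0.9]
width: 0.001
11.6333 chest-frame 0.5169 0.1213 0.0769 F [-0.1 -0.3  0.9] [ 0.16 -0.14  2.4  -0.31  0.44  2.09]
(array([ 2.81, -0.13,  0.01]), array([ 0.004,  0.036, -0.003]))
fwd [ 0.468  0.002 -0.883] left [-0.003 -1.    -0.004] up [-0.883  0.005 -0.468] tilt 27.9
```

```bash
python3 -m creep '[{"grip":0,"dp":[0.8,0,0.3],"rotation":[0,0,0]},{"grip":0,"dp":[1.6,0,0.5],"rotation":[0,0,0]},{"grip":0,"dp":[2.3,-0.1,0.4],"rotation":[0,0,0]},{"grip":0,"dp":[2.7,-0.1,0.2],"rotation":[0,0,0]},{"grip":0,"dp":[3,-0.1,-0.3],"rotation":[0,0,0]}]'
python3 go.py .555 .1225 .052 28
```

```text
time: 12.05
tool_pos: [0.5381, 0.0614, 0.0465]
tcp_rot: [-2.64, 0.149, 1.603]
wrist_force: [0.0, -0.3, -0.7]
width: 0.0
12.05 chest-frame 0.5281 0.1202 0.0465 F [ 0.  -0.3 -0.7] [ 0.15 -0.06  2.39 -0.36  0.37  2.13]
(array([ 0.75, -0.22, -2.64]), array([ 0.005,  0.009, -0.006]))
fwd [ 0.462  0.002 -0.887] left [-0.006 -1.    -0.005] up [-0.887  0.008 -0.462] tilt 27.5
```

```bash
python3 -m creep '[{"grip":0,"dp":[0.2,0,-0.4],"rotation":[0,0,0]},{"grip":0,"dp":[0.4,0,-0.8],"rotation":[0,0,0]},{"grip":0,"dp":[0.6,0,-1.2],"rotation":[0,0,0]},{"grip":0,"dp":[0.8,0,-1.6],"rotation":[0,0,0]},{"grip":0,"dp":[1.0,0,-2.0],"rotation":[0,0,0]}]'
python3 go.py .575 .1225 .052 28; python3 look.py 12 top side; python3 -c "
from h import *
pulls('12')"
```

```text
time: 12.47
tool_pos: [0.5625, 0.0594, 0.0496]
tcp_rot: [-2.642, 0.149, 1.598]
wrist_force: [-3.1, -0.2, 2.6]
width: -0.002
12.4667 chest-frame 0.5525 0.1209 0.0496 F [-3.1 -0.2  2.6] [ 0.14 -0.02  2.35 -0.34  0.36  2.11]
(array([ 0.83, -0.15, -2.1 ]), array([ 0.004,  0.005, -0.005]))
fwd [ 0.465  0.002 -0.885] left [-0.005 -1.    -0.004] up [-0.885  0.007 -0.465] tilt 27.7
up y 0.14 0.332 face [0.5859 0.587  0.588 ]
up y -0.089 0.105 face [0.5857 0.5867 0.5878]
wide y -0.089 0.332 face [0.5501 0.5512 0.5523]
```

View pics/side_12.png

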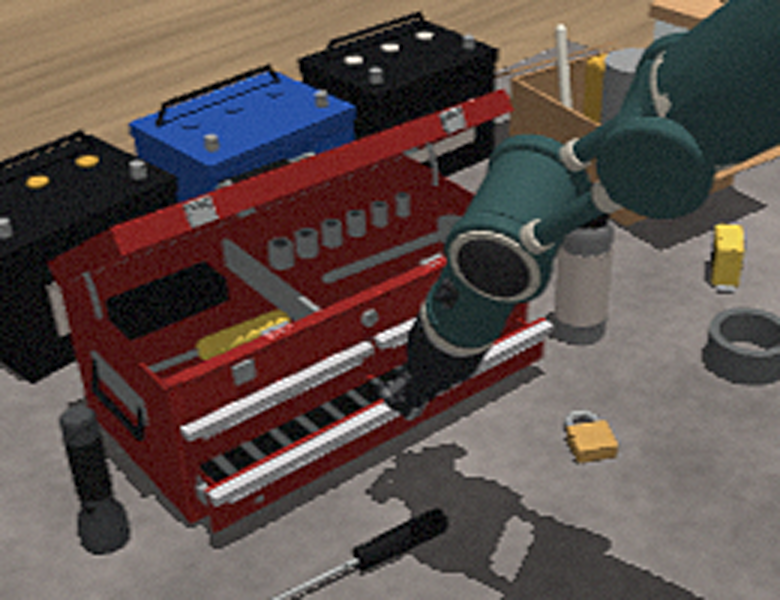

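```bash
python3 -m creep '[{"grip":0,"dp":[0.2,0,-0.35],"rotation":[0,0,0]},{"grip":0,"dp":[0.4,0,-0.75],"rotation":[0,0,0]},{"grip":0,"dp":[0.6,0,-1.15],"rotation":[0,0,0]},{"grip":0,"dp":[0.8,0,-1.55],"rotation":[0,0,0]},{"grip":0,"dp":[1.0,0,-1.95],"rotation":[0,0,0]}]'
python3 go.py .588 .1225 .052 28
```

```text
time: 12.98
tool_pos: [0.5838, 0.0569, 0.0491]
tcp_rot: [-2.641, 0.149, 1.599]
wrist_force: [-4.5, -0.8, 1.2]
width: -0.003
12.9833 chest-frame 0.574 0.1208 0.0491 F [-4.5 -0.8  1.2] [ 0.13  0.02  2.31 -0.33  0.36  2.08]
(array([ 0.39, -0.17, -1.38]), array([ 0.005,  0.006, -0.005]))
fwd [ 0.464  0.002 -0.886] left [-0.005 -1.    -0.005] up [-0.886  0.007 -0.464] tilt 27.6
```

```bash
python3 -m creep '[{"grip":0,"dp":[0.1,0,-0.25],"rotation":[0,0,0]},{"grip":0,"dp":[0.25,0,-0.5],"rotation":[0,0,0]},{"grip":0,"dp":[0.35,0,-0.7],"rotation":[0,0,0]},{"grip":0,"dp":[0.4,0,-0.8],"rotation":[0,0,0]},{"grip":0,"dp":[0.45,0,-0.85],"rotation":[0,0,0]}]'
python3 go.py .588 .1225 .052 28; python3 look.py 13 top side; python3 -c "
from h import *
pulls('13')"
```

```text
time: 13.4
tool_pos: [0.5934, 0.0559, 0.0492]
tcp_rot: [-2.642, 0.149, 1.599]
wrist_force: [-3.5, -0.5, -0.9]
width: -0.002
13.4 chest-frame 0.5836 0.1208 0.0492 F [-3.5 -0.5 -0.9] [ 0.12  0.04  2.29 -0.32  0.36  2.07]
(array([-0.04, -0.16, -0.52]), array([ 0.005,  0.006, -0.005]))
fwd [ 0.464  0.002 -0.886] left [-0.005 -1.    -0.005] up [-0.886  0.007 -0.464] tilt 27.7
up y 0.14 0.332 face [0.5832 0.5869 0.588 ]
up y -0.089 0.105 face [0.5825 0.5863 0.5876]
wide y -0.088 0.334 face [0.5804 0.5815 0.5827]
```

View pics/side_13.png

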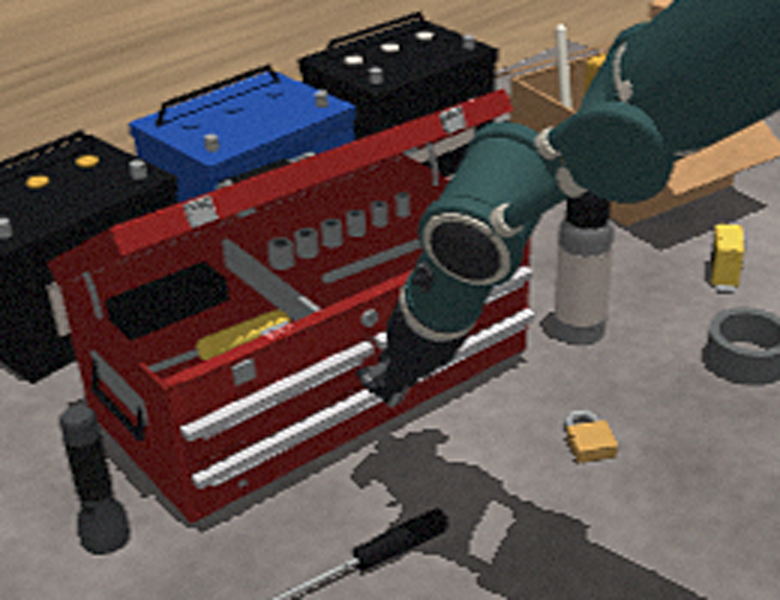

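```bash
python3 -m creep '[{"grip":0,"dp":[0.05,0,-0.09],"rotation":[0,0,0]},{"grip":0,"dp":[0.1,0,-0.18],"rotation":[0,0,0]},{"grip":0,"dp":[0.14,0,-0.27],"rotation":[0,0,0]},{"grip":0,"dp":[0.19,0,-0.36],"rotation":[0,0,0]},{"grip":0,"dp":[0.21,0,-0.4],"rotation":[0,0,0]}]'
python3 go.py .588 .1225 .052 28
```

```text
time: 13.92
tool_pos: [0.5979, 0.0555, 0.0494]
tcp_rot: [-2.642, 0.149, 1.598]
wrist_force: [-3.1, 0.0, -2.0]
width: 0.003
13.9167 chest-frame 0.5882 0.1209 0.0494 F [-3.1  0.  -2. ] [ 0.12  0.05  2.28 -0.32  0.36  2.07]
(array([-0.24, -0.16, -0.11]), array([ 0.005,  0.006, -0.005]))
fwd [ 0.464  0.002 -0.886] left [-0.005 -1.    -0.005] up [-0.886  0.007 -0.464] tilt 27.7
```

```bash
python3 -m creep '[{"grip":0,"dp":[0.05,0,-0.09],"rotation":[0,0,0]},{"grip":0,"dp":[0.09,0,-0.16],"rotation":[0,0,0]}]'
python3 go.py .588 .1225 .052 28
```

```text
time: 14.08
tool_pos: [0.5989, 0.0553, 0.0491]
tcp_rot: [-2.641, 0.149, 1.6]
wrist_force: [-14.4, 1.7, 8.9]
width: -0.001
14.0833 chest-frame 0.5892 0.1208 0.0491 F [-14.4   1.7   8.9] [ 0.12  0.05  2.28 -0.32  0.36  2.07]
(array([-0.32, -0.17, -0.03]), array([ 0.004,  0.007, -0.005]))
fwd [ 0.463  0.001 -0.886] left [-0.005 -1.    -0.004] up [-0.886  0.007 -0.463] tilt 27.6
```

```bash
python3 -m creep '[{"grip":0,"dp":[-0.9,0,1.7],"rotation":[0,0,0]},{"grip":0,"dp":[-2.5,0,4.7],"rotation":[0,0,0]},{"grip":0,"dp":[-4.7,0,6.5],"rotation":[0,0,0]},{"grip":0,"dp":[-8.2,0,4.7],"rotation":[0,0,0]},{"grip":0,"dp":[-11.8,0,2.8],"rotation":[0,0,0]}]'
python3 go.py .51 .1225 .42 10;python3 look.py 14 top; python3 -c "
from h import *
pulls('14')"
```

```text
time: 14.5
tool_pos: [0.5165, 0.0646, 0.138]
tcp_rot: [-2.639, 0.147, 1.607]
wrist_force: [2.3, -1.4, -0.1]
width: 0.004
14.5 chest-frame 0.5062 0.121 0.138 F [ 2.3 -1.4 -0.1] [ 0.17 -0.26  2.35 -0.23  0.6   2.01]
(array([-24.88,   0.07, -13.29]), array([ 0.006, -0.303, -0.006]))
fwd [ 0.459  0.004 -0.888] left [-0.005 -1.    -0.007] up [-0.888  0.008 -0.459] tilt 27.3
up y 0.14 0.332 face [0.5825 0.5863 0.5874]
up y -0.089 0.104 face [0.5822 0.5857 0.5872]
wide y -0.087 0.332 face [0.5856 0.5867 0.5879]
```

View pics/top_14.png

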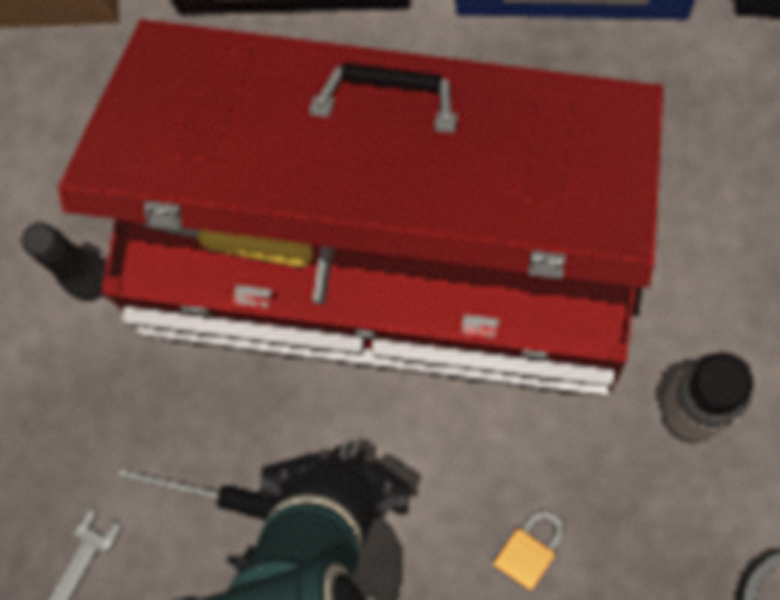

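```bash
python3 -m creep '[{"grip":0,"dp":[-3.5,0,-1.8],"rotation":[0,-0.06,0]},{"grip":0,"dp":[-7,0,-3.7],"rotation":[0,-0.12,0]},{"grip":0,"dp":[-10.5,0,-5.6],"rotation":[0,-0.18,0]},{"grip":0,"dp":[-14,0,-7.5],"rotation":[0,-0.24,0]},{"grip":0,"dp":[-17.5,0,-9.4],"rotation":[0,-0.3,0]}]'
python3 go.py .54 .1225 .42 0
```

```text
time: 14.97
tool_pos: [0.5245, 0.0658, 0.3444]
tcp_rot: [-2.367, 0.133, 1.96]
wrist_force: [1.0, 0.4, 1.1]
width: -0.004
14.9667 chest-frame 0.5141 0.1231 0.3444 F [1.  0.4 1.1] [ 0.11 -0.2   1.86 -0.05  1.3   1.8 ]
(array([-6.94,  0.1 , -3.96]), array([ 0.003, -0.188, -0.005]))
fwd [ 0.187  0.002 -0.982] left [-0.005 -1.    -0.003] up [-0.982  0.005 -0.187] tilt 10.8
```

```bash
python3 -m creep '[{"grip":0,"dp":[-3.7,0,-0.8],"rotation":[0,-0.05,0]},{"grip":0,"dp":[-7,0,-2.5],"rotation":[0,-0.1,0]},{"grip":0,"dp":[-6.7,0,-6],"rotation":[0,-0.15,0]},{"grip":0,"dp":[-6,0,-9.8],"rotation":[0,-0.19,0]},{"grip":0,"dp":[-5.2,0,-13.5],"rotation":[0,-0.19,0]}]'
python3 go.py .668 .1225 .37 0
```

```text
time: 15.38
tool_pos: [0.6503, 0.0522, 0.4182]
tcp_rot: [-2.169, 0.124, 2.167]
wrist_force: [0.2, 0.6, -0.3]
width: 0.0
15.3833 chest-frame 0.6406 0.1234 0.4182 F [ 0.2  0.6 -0.3] [ 0.05  0.17  1.35 -0.01  1.62  1.72]
(array([ 4.83,  0.07, -2.74]), array([ 0.001, -0.001, -0.006]))
fwd [ 0.001  0.001 -1.   ] left [-0.006 -1.    -0.001] up [-1.     0.006 -0.001] tilt 0.1
```

```bash
python3 -m creep '[{"grip":0,"dp":[1.5,0,-1],"rotation":[0,0,0]},{"grip":0,"dp":[3,0,-2],"rotation":[0,0,0]},{"grip":0,"dp":[4.5,0,-2.7],"rotation":[0,0,0]},{"grip":0,"dp":[5.7,0,-2.7],"rotation":[0,0,0]},{"grip":0,"dp":[6.7,0,-2.7],"rotation":[0,0,0]}]'
python3 go.py .668 .1225 .33 0; python3 look.py 15 side top
```

```text
time: 15.8
tool_pos: [0.6704, 0.0497, 0.3461]
tcp_rot: [-2.159, 0.124, 2.178]
wrist_force: [-0.2, -0.5, 0.3]
width: -0.0
15.8 chest-frame 0.6609 0.1231 0.3461 F [-0.2 -0.5  0.3] [ 0.04  0.22  1.42 -0.01  1.51  1.72]
(array([ 1.61,  0.05, -0.73]), array([ 0.002,  0.008, -0.007]))
fwd [-0.008  0.002 -1.   ] left [-0.007 -1.    -0.002] up [-1.     0.007  0.008] tilt -0.5
```

View pics/side_15.png

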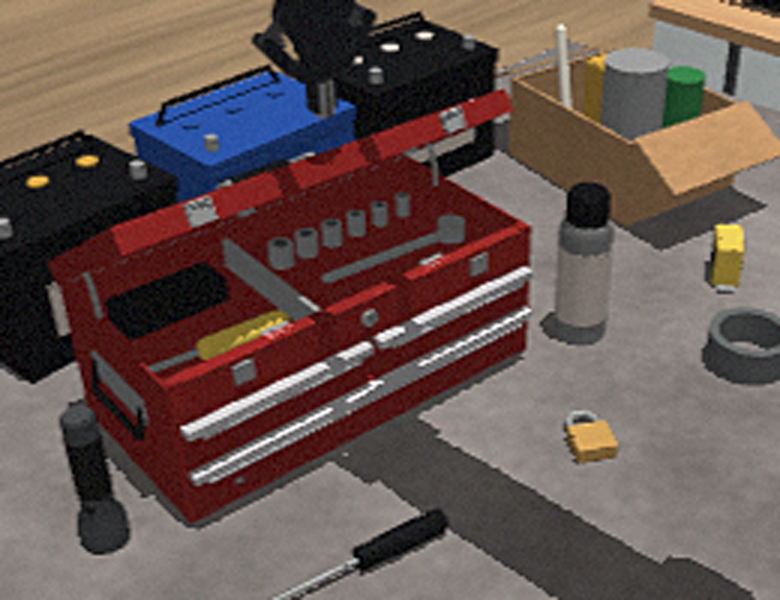

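View pics/top_15.png

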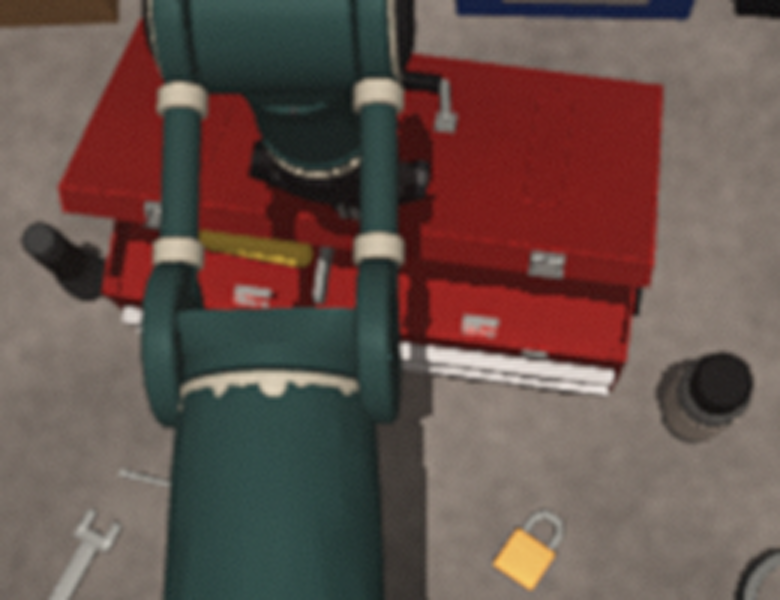

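```bash
python3 -m creep '[{"grip":0,"dp":[0.3,0,-0.2],"rotation":[0,0,0]},{"grip":0,"dp":[0.6,0,-0.3],"rotation":[0,0,0]},{"grip":0,"dp":[0.9,0,-0.4],"rotation":[0,0,0]},{"grip":0,"dp":[1.2,0,-0.5],"rotation":[0,0,0]},{"grip":0,"dp":[1.4,0,-0.5],"rotation":[0,0,0]}]'
python3 go.py .668 .1225 .33 0
```

```text
time: 16.32
tool_pos: [0.6767, 0.0489, 0.3344]
tcp_rot: [-2.162, 0.124, 2.175]
wrist_force: [-0.0, -0.5, -0.3]
width: 0.001
16.3167 chest-frame 0.6672 0.123 0.3344 F [-0.  -0.5 -0.3] [ 0.04  0.23  1.43 -0.01  1.49  1.72]
(array([ 0.44,  0.05, -0.08]), array([ 0.002,  0.006, -0.006]))
fwd [-0.006  0.002 -1.   ] left [-0.006 -1.    -0.002] up [-1.     0.006  0.006] tilt -0.3
```

```bash
python3 -m creep '[{"grip":0,"dp":[0.3,0,0],"rotation":[0,0,0]},{"grip":0,"dp":[0.6,0,0],"rotation":[0,0,0]},{"grip":0,"dp":[0.9,0,0],"rotation":[0,0,0]},{"grip":0,"dp":[1.2,0,0],"rotation":[0,0,0]},{"grip":0,"dp":[1.4,0,0],"rotation":[0,0,0]}]'
python3 go.py .668 .1225 .31 0
```

```text
time: 16.73
tool_pos: [0.6763, 0.0488, 0.3195]
tcp_rot: [-2.16, 0.124, 2.177]
wrist_force: [0.2, 0.1, 0.6]
width: -0.002
16.7333 chest-frame 0.6668 0.1229 0.3195 F [0.2 0.1 0.6] [ 0.04  0.23  1.45 -0.01  1.47  1.72]
(array([ 0.95,  0.03, -0.12]), array([ 0.002,  0.007, -0.007]))
fwd [-0.007  0.002 -1.   ] left [-0.007 -1.    -0.002] up [-1.     0.007  0.007] tilt -0.4
```

```bash
python3 -m creep '[{"grip":0,"dp":[0.3,0,0],"rotation":[0,0,0]},{"grip":0,"dp":[0.6,0,0],"rotation":[0,0,0]},{"grip":0,"dp":[0.9,0,0],"rotation":[0,0,0]},{"grip":0,"dp":[1.2,0,0],"rotation":[0,0,0]},{"grip":0,"dp":[1.4,0,0],"rotation":[0,0,0]}]'
python3 go.py .665 .1225 .30 0; python3 look.py 16 side
```

```text
time: 17.15
tool_pos: [0.6765, 0.0487, 0.3066]
tcp_rot: [-2.162, 0.124, 2.175]
wrist_force: [-0.3, -0.4, 5.2]
width: 0.002
17.15 chest-frame 0.6671 0.1228 0.3066 F [-0.3 -0.4  5.2] [ 0.04  0.24  1.47 -0.01  1.44  1.72]
(array([0.67, 0.03, 0.2 ]), array([ 0.002,  0.006, -0.006]))
fwd [-0.006  0.002 -1.   ] left [-0.006 -1.    -0.002] up [-1.     0.006  0.006] tilt -0.3
```

View pics/side_16.png

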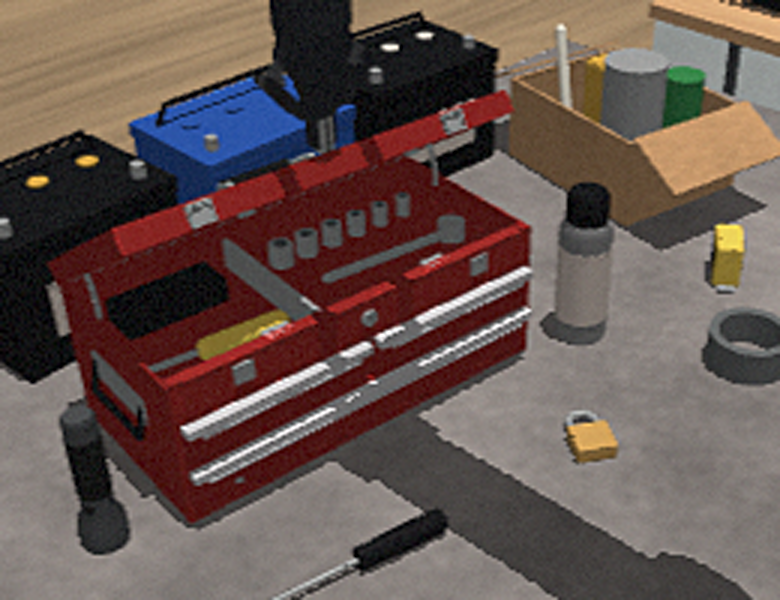

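```bash
python3 -m creep '[{"grip":0,"dp":[0.5,0,0.3],"rotation":[0,0,0]},{"grip":0,"dp":[1.1,0,0.6],"rotation":[0,0,0]},{"grip":0,"dp":[1.8,0,1.0],"rotation":[0,0,0]},{"grip":0,"dp":[2.5,0,1.3],"rotation":[0,0,0]},{"grip":0,"dp":[3.2,0,1.6],"rotation":[0,0,0]}]'
python3 go.py .637 .1225 .235 0
```

```text
time: 17.62
tool_pos: [0.6604, 0.0504, 0.2753]
tcp_rot: [-2.163, 0.124, 2.174]
wrist_force: [-2.1, 0.3, 3.9]
width: -0.003
17.6167 chest-frame 0.6508 0.1228 0.2753 F [-2.1  0.3  3.9] [ 0.04  0.21  1.55 -0.01  1.38  1.72]
(array([ 4.04, -0.  ,  1.36]), array([ 0.002,  0.005, -0.006]))
fwd [-0.005  0.002 -1.   ] left [-0.006 -1.    -0.002] up [-1.     0.006  0.005] tilt -0.3
```

```bash
python3 -m creep '[{"grip":0,"dp":[0.7,0,0.3],"rotation":[0,0,0]},{"grip":0,"dp":[1.4,0,0.6],"rotation":[0,0,0]},{"grip":0,"dp":[2.1,0,0.9],"rotation":[0,0,0]},{"grip":0,"dp":[2.8,0,1.1],"rotation":[0,0,0]},{"grip":0,"dp":[3.4,0,1.3],"rotation":[0,0,0]}]'
python3 go.py .63 .1225 .215 0; python3 look.py 17 side top
```

```text
time: 18.03
tool_pos: [0.6463, 0.0516, 0.2391]
tcp_rot: [-2.16, 0.124, 2.177]
wrist_force: [-2.0, 0.6, 3.7]
width: -0.002
18.0333 chest-frame 0.6367 0.1224 0.2391 F [-2.   0.6  3.7] [ 0.04  0.21  1.63 -0.01  1.32  1.72]
(array([ 2.42, -0.03,  0.66]), array([ 0.002,  0.008, -0.007]))
fwd [-0.008  0.002 -1.   ] left [-0.007 -1.    -0.002] up [-1.     0.007  0.008] tilt -0.4
```

View pics/side_17.png

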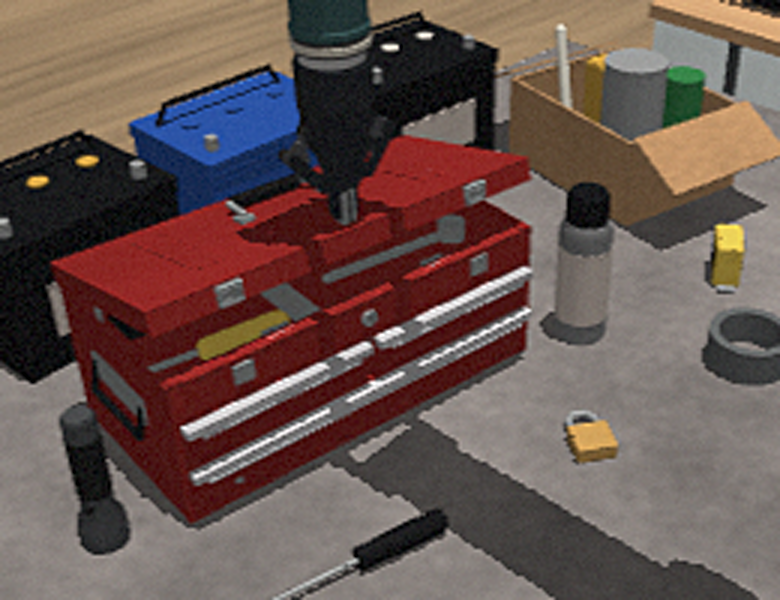

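Lid about 60% closed and following the fingertip; the contact sits well near the front edge. Continuing at a lower speed.

```bash
python3 -m creep '[{"grip":0,"dp":[0.6,0,0.2],"rotation":[0,0,0]},{"grip":0,"dp":[1.2,0,0.35],"rotation":[0,0,0]},{"grip":0,"dp":[1.7,0,0.5],"rotation":[0,0,0]},{"grip":0,"dp":[2.1,0,0.6],"rotation":[0,0,0]},{"grip":0,"dp":[2.5,0,0.7],"rotation":[0,0,0]}]'
python3 go.py .626 .1225 .20 0; python3 look.py 18 side
```

```text
time: 18.55
tool_pos: [0.6396, 0.0521, 0.2148]
tcp_rot: [-2.16, 0.124, 2.176]
wrist_force: [-1.7, 1.0, 2.7]
width: 0.004
18.55 chest-frame 0.63 0.1221 0.2148 F [-1.7  1.   2.7] [ 0.05  0.21  1.67 -0.01  1.27  1.73]
(array([ 1.49, -0.05,  0.39]), array([ 0.002,  0.007, -0.006]))
fwd [-0.007  0.002 -1.   ] left [-0.006 -1.    -0.002] up [-1.     0.006  0.007] tilt -0.4
```

View pics/side_18.png

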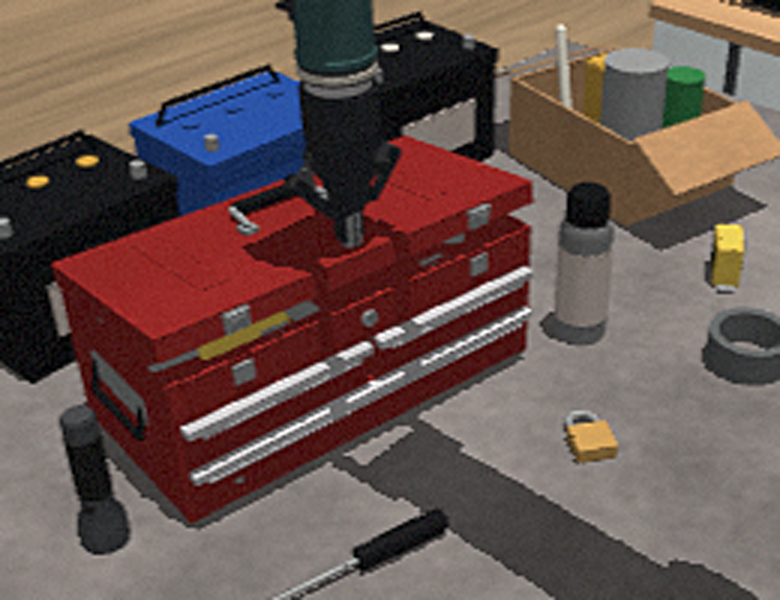

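```bash
python3 -m creep '[{"grip":0,"dp":[0.3,0,0.05],"rotation":[0,0,0]},{"grip":0,"dp":[0.6,0,0.1],"rotation":[0,0,0]},{"grip":0,"dp":[0.9,0,0.15],"rotation":[0,0,0]},{"grip":0,"dp":[1.2,0,0.2],"rotation":[0,0,0]},{"grip":0,"dp":[1.4,0,0.25],"rotation":[0,0,0]}]'
python3 go.py .626 .1225 .20 0; python3 look.py 19 side top
python3 - <<'E'
from h import *
C=cloud("top",np.load("pics/top_19.npy"));im=cv2.imread("pics/top_19_full.png").astype(int)
m=(im[...,2]>80)&(im[...,1]<60)&(im[...,0]<60)&(C[...,2]>.19)&(C[...,2]<.3); m[:85]=0;m[215:]=0;m[:,:120]=0;m[:,340:]=0
P=C[m];X=P@ex;k=np.ones(len(P),bool)
for _ in range(6):
    c=np.polyfit(X[k],P[k,2],1); k=abs(P[:,2]-np.polyval(c,X))<.006
print("lid angle",-np.arctan(c[0]),k.sum(),len(P))
E
```

```text
time: 19.02
tool_pos: [0.6372, 0.0523, 0.2009]
tcp_rot: [-2.161, 0.124, 2.176]
wrist_force: [-1.5, 0.2, 3.2]
width: -0.002
19.0167 chest-frame 0.6276 0.1221 0.2009 F [-1.5  0.2  3.2] [ 0.05  0.21  1.69 -0.01  1.25  1.73]
(array([ 0.09, -0.04,  0.16]), array([ 0.002,  0.007, -0.006]))
fwd [-0.007  0.002 -1.   ] left [-0.006 -1.    -0.002] up [-1.     0.006  0.007] tilt -0.4
lid angle 0.06473925776716614 10154 10255
```

```bash
python3 -m creep '[{"grip":0,"dp":[0.2,0,0.03],"rotation":[0,0,0]},{"grip":0,"dp":[0.4,0,0.06],"rotation":[0,0,0]},{"grip":0,"dp":[0.6,0,0.08],"rotation":[0,0,0]},{"grip":0,"dp":[0.75,0,0.1],"rotation":[0,0,0]},{"grip":0,"dp":[0.9,0,0.1],"rotation":[0,0,0]}]'
python3 go.py .626 .1225 .19 0
```

```text
time: 19.53
tool_pos: [0.6361, 0.0523, 0.1923]
tcp_rot: [-2.161, 0.124, 2.176]
wrist_force: [-0.8, 1.0, 3.6]
width: -0.002
19.5333 chest-frame 0.6265 0.122 0.1923 F [-0.8  1.   3.6] [ 0.05  0.21  1.7  -0.01  1.23  1.73]
(array([ 0.23, -0.05,  0.05]), array([ 0.002,  0.007, -0.007]))
fwd [-0.007  0.002 -1.   ] left [-0.007 -1.    -0.002] up [-1.     0.006  0.007] tilt -0.4
```

```bash
python3 -m creep '[{"grip":0,"dp":[0.1,0,0],"rotation":[0,0,0]},{"grip":0,"dp":[0.2,0,0],"rotation":[0,0,0]},{"grip":0,"dp":[0.3,0,0],"rotation":[0,0,0]}]'
python3 go.py .626 .1225 .19 0
```

```text
time: 19.78
tool_pos: [0.636, 0.0523, 0.1893]
tcp_rot: [-2.161, 0.124, 2.177]
wrist_force: [-2.5, 0.3, 3.0]
width: 0.0
19.7833 chest-frame 0.6264 0.122 0.1893 F [-2.5  0.3  3. ] [ 0.05  0.22  1.71 -0.01  1.23  1.73]
(array([-0.07, -0.05,  0.04]), array([ 0.002,  0.007, -0.007]))
fwd [-0.007  0.002 -1.   ] left [-0.007 -1.    -0.002] up [-1.     0.007  0.007] tilt -0.4
```

```bash
python3 -m creep '[{"grip":0,"dp":[0.08,0,0],"rotation":[0,0,0]},{"grip":0,"dp":[0.16,0,0],"rotation":[0,0,0]},{"grip":0,"dp":[0.24,0,0],"rotation":[0,0,0]}]'
python3 go.py .626 .1225 .19 0
```

```text
time: 20.03
tool_pos: [0.6362, 0.0523, 0.187]
tcp_rot: [-2.161, 0.124, 2.176]
wrist_force: [-1.9, 0.8, 3.3]
width: 0.001
20.0333 chest-frame 0.6266 0.122 0.187 F [-1.9  0.8  3.3] [ 0.05  0.22  1.71 -0.01  1.22  1.73]
(array([-0.3 , -0.05,  0.06]), array([ 0.002,  0.007, -0.006]))
fwd [-0.007  0.002 -1.   ] left [-0.006 -1.    -0.002] up [-1.     0.006  0.007] tilt -0.4
```

```bash
python3 -m creep '[{"grip":0,"dp":[0.08,0,0],"rotation":[0,0,0]},{"grip":0,"dp":[0.16,0,0],"rotation":[0,0,0]},{"grip":0,"dp":[0.24,0,0],"rotation":[0,0,0]}]'
python3 go.py .626 .1225 .19 0
```

```text
time: 20.28
tool_pos: [0.6362, 0.0523, 0.1869]
tcp_rot: [-2.162, 0.124, 2.175]
wrist_force: [-6.1, -1.2, 14.6]
width: -0.003
20.2833 chest-frame 0.6266 0.122 0.1869 F [-6.1 -1.2 14.6] [ 0.05  0.22  1.71 -0.01  1.22  1.73]
(array([-0.31, -0.05,  0.06]), array([ 0.002,  0.006, -0.006]))
fwd [-0.006  0.002 -1.   ] left [-0.006 -1.    -0.002] up [-1.     0.006  0.006] tilt -0.3
```

```bash
python3 -m creep '[{"grip":0,"dp":[0.05,0,0],"rotation":[0,0,0]},{"grip":0,"dp":[-0.5,0,0],"rotation":[0,0,0]},{"grip":0,"dp":[-3,0,0],"rotation":[0,0,0]},{"grip":0,"dp":[-7,0,0],"rotation":[0,0,0]},{"grip":0,"dp":[-11,0,0],"rotation":[0,0,0]}]'
python3 go.py .42 .12 .35 0
```

```text
time: 20.7
tool_pos: [0.6361, 0.0527, 0.2932]
tcp_rot: [-2.157, 0.125, 2.18]
wrist_force: [1.1, -0.7, 1.3]
width: 0.003
20.7 chest-frame 0.6264 0.1224 0.2932 F [ 1.1 -0.7  1.3] [ 0.05  0.17  1.58 -0.01  1.41  1.73]
(array([-5.46,  0.24, 20.7 ]), array([ 0.002,  0.01 , -0.007]))
fwd [-0.01   0.002 -1.   ] left [-0.007 -1.    -0.002] up [-1.     0.007  0.01 ] tilt -0.6
```

```bash
python3 -m creep '[{"grip":0,"dp":[-1,0,4],"rotation":[0,0,0]},{"grip":0,"dp":[-2,0,8],"rotation":[0,0,0]},{"grip":0,"dp":[-3,0,12],"rotation":[0,0,0]},{"grip":0,"dp":[-3.5,0,16],"rotation":[0,0,0]},{"grip":0,"dp":[-4,0,20],"rotation":[0,0,0]}]'
python3 go.py .42 .12 .35 0; python3 look.py 20 side top
python3 - <<'E'
from h import *
pulls('20')
C=cloud("top",np.load("pics/top_20.npy"));im=cv2.imread("pics/top_20_full.png").astype(int)
m=(im[...,2]>80)&(im[...,1]<60)&(im[...,0]<60)&(C[...,2]>.19)&(C[...,2]<.3); m[:85]=0;m[215:]=0;m[:,:120]=0;m[:,340:]=0
P=C[m];X=P@ex;k=np.ones(len(P),bool)
for _ in range(6):
    c=np.polyfit(X[k],P[k,2],1); k=abs(P[:,2]-np.polyval(c,X))<.006
print("lid angle",-np.arctan(c[0]),"front z",np.polyval(c,.62),k.sum(),len(P))
E
```

```text
time: 21.12
tool_pos: [0.4374, 0.0748, 0.3362]
tcp_rot: [-2.163, 0.124, 2.174]
wrist_force: [0.5, 0.5, 0.4]
width: -0.003
21.1167 chest-frame 0.4265 0.1225 0.3362 F [0.5 0.5 0.4] [ 0.12 -0.23  1.89 -0.    1.5   1.8 ]
(array([-1.38,  0.25,  0.66]), array([ 0.001,  0.005, -0.006]))
fwd [-0.005  0.001 -1.   ] left [-0.006 -1.    -0.001] up [-1.     0.006  0.005] tilt -0.3
up y 0.14 0.332 face [0.5828 0.5867 0.5879]
up y -0.089 0.104 face [0.5825 0.5862 0.5876]
wide y -0.087 0.272 face [0.5857 0.5868 0.5879]
lid angle 0.0016270622206012576 front z 0.20638074622115538 14969 15176
```

View pics/side_20.png

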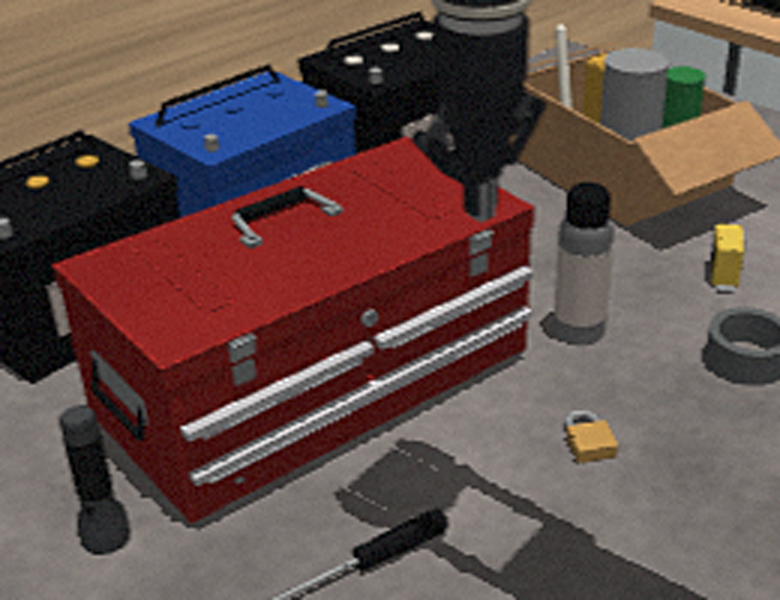

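View pics/top_20.png

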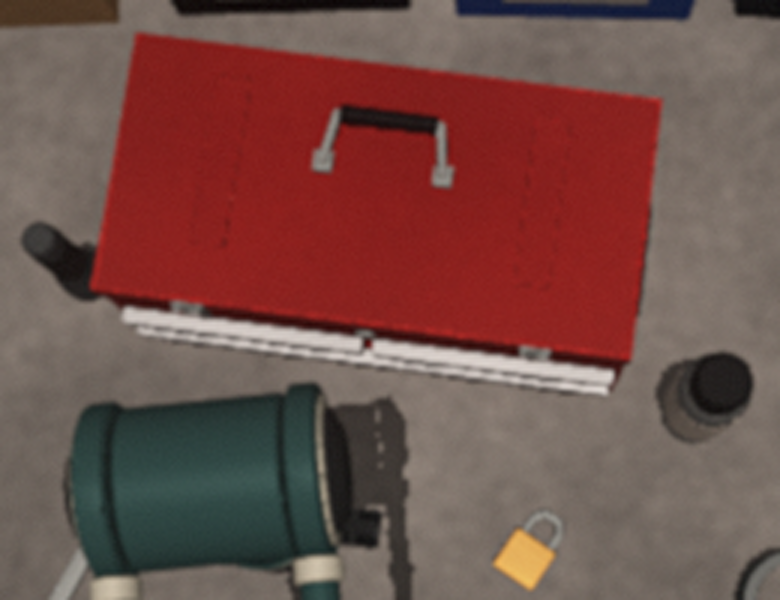

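```bash
python3 -m creep '[{"grip":0,"dp":[0,0,0],"rotation":[0,0,0]},{"grip":0,"dp":[0,0,0],"rotation":[0,0,0]},{"grip":0,"dp":[0,0,0],"rotation":[0,0,0]}]'; python3 -c "
from workcell import bot
print(bot.finish_job())"
```

```text
time: 21.47
tool_pos: [0.4396, 0.0746, 0.3355]
tcp_rot: [-2.161, 0.125, 2.176]
wrist_force: [0.2, 0.2, 0.5]
width: 0.001
the job is handed in; nothing more can be done
None
```

The three drawers are fully home and the lid is shut. I pushed the upper right, upper left and wide lower drawers with shut fingertips, then pressed the lid down from near its front edge. The job was handed in at about 21.5 s, with the arm clear of everything; no verdict was reported.

**Drawers:** each was crept at about 1 mm per row until the wrist force rose at the stop. The horizontal force there was 28 N for the right drawer, 15 N for the left and 14 N for the wide one. In the last top image all three pull faces lie in line, at 0.5862 to 0.5868 m along the chest axis.

**Lid:** it was eased down to a firm stop at about 15 N. The last measurement gives 0.0016 rad open and 206 mm at the front, and the handle is folded down.

**Surroundings:** the spray can, torch and padlock look unmoved in the last pictures, as does the visible part of the screwdriver. The tape roll and tape measure are in place in the side view. The wrench was partly hidden by the arm in the last top view, so I judged it by eye only.

**What disagreed:**
- The fingertips appeared to stand up to about 20 mm behind the TCP instead of 14 mm ahead of it. My first push passed over the right pull without moving it, so I lowered the tool and repeated it.
- I broke off the first push on the wide drawer to tilt the tool further. The arm reached its joint limit near 45 degrees, so I finished that push at 28 degrees.

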